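Hang the spark gate on its pintles and shut it

ROBOT

A 6-joint arm with a two-finger parallel gripper is mounted at the origin on the work surface. World frame = base frame: x ahead of the robot, y to its left, z up, the work surface at z = 0. Lengths are in mm, angles in degrees, forces in N, time in s.
With the tool pointing down it reaches from about 300 to 850 mm from the base axis. Payload 4.2 kg.
Tool frame: the origin (TCP) lies midway between the tips of the shut fingers; the grasp point (between the pads) lies 19 mm behind it; z points along the fingers, x is the direction in which the jaws open and shut, and the axes are right-handed (so a half turn about z gives the same grasp; the last joint's range is limited). The gripper opens to 91 mm and grips with 3 to 60 N. Pads are 32 mm wide; open, the fingers measure 118 mm over their backs; the gripper's body (76 mm by 178 mm) begins 60 mm behind the grasp point.
Start: joints at [71.963, 18.312, 89.639, -0, 72.044, -1.146], TCP at [167.068, 550.211, 213.976] pointing down, gripper open.
Joint ranges: [-177.97, 177.97], [-48.28, 115.42], [12.27, 149.76], [-77.06, 257.06], [2.81, 150.46], [-146.56, 146.56]. Speed limits (degrees/s): [147.25, 147.25, 180, 180, 180, 180].

INTERFACE

Orientations are given as [roll, pitch, yaw] about the fixed x, y, z axes, in that order (R = Rz(yaw) Ry(pitch) Rx(roll)).
In Python, from workcell import env gives the robot as it stands. The module is installed in compiled form; this text tells all that it offers.
- The arm moves only by the tool drive_tool, never from a script. Its argument "series" is a list of rows, each a list of 3 entries, a list of its own where there are three numbers: the closure, from 0 (fully open) to 1 (shut), then the shift along the tool's x, y, z in mm, then the turn, a rotation vector about the tool's x, y, z in rad. In form: [[gripper, [dx, dy, dz], [rx, ry, rz]], ...]. A call has exactly 5 rows; each row is the pose to reach, as a shift and turn from the pose commanded when the call began, along the tool's axes at that moment; what a row does not reach only later rows make up. A row lasts 1/10 s, in which the tool goes at most 50 mm and 8.59 degrees, less where a joint would pass 70% of its speed; a pose out of reach is approached as far as the arm can. A call with a gripper value outside its range is refused whole. The fingers move at their own pace and stop on an object; "squeeze" is the grip in N (left out, the last holds). Time passes only in rows, so rows that repeat a pose let the fingers close, or fill a call up. It gives the time, the measured TCP pose, the force and the opening at its end, in the units of the state.
- env.state(): the state, without advancing time (a new reading comes with each control period).
- env.grab_frame(name): name is "side" or "top"; returns a dict with "image" (384x512x3 uint8, red, green, blue), "K" (3x3 intrinsics, pixels), "origin" and "orientation" of the camera in the world. Camera axes: x right, y down, z forward; pixel columns grow to the right and rows downward; lengths in mm; the calibration is good to about 2 mm. A picture is of the moment at which its call begins. There is no depth.
- env.job_done(): hands the job in, once; it reports no verdict.
The state is a dict: "time_s": time; "qpos": joint angles; "qvel": joint speeds; "effort": joint torques, N m; "ee_pos": TCP position; "ee_rot": TCP orientation; "force": force on the tool from outside, world axes, zero at the start; "torque": the same for the moment, N m; "gripper_width": finger opening in mm.
Only numpy, scipy, OpenCV 4.12 (cv2) and the standard library are available. Lean on these libraries where they do the work, as an engineer would, in place of code of your own. Each camera call takes 0.05 s, during which the arm holds its last target.

TASK

Lift the spark gate out of its slotted stand and hang it on the guard frame, lowering it gently so that both hinge knuckles go down over both pins until they rest on the brackets. Hang it standing well open towards the robot (about 60 to 80 degrees from shut) and let go; then push it shut against the stop post without slamming it. Leave the weld coupon, the brush and the can where they are.

Things in the scene. Friction and masses are not known exactly. Their poses are not given: they have to be found in the camera images.
- gate: Spark gate, a loose flat upright panel, 0.4-0.65 kg. Origin: middle of its lifting tab (46 long x 10 thick x 35 high, on top, above the centre of mass); pinch it from above across the 10 mm. x along the panel to the free edge, y its normal, z up. Panel x -73 to +91 mm, 10 mm thick, z -178 to -18 mm. Hinge axis at x = -91 mm. Tab top at z = +17 mm.
- knuckle_low (a point): Centre of the underside of the lower knuckle's bore, 148 mm below and 91 mm to the -x side of the gate's origin; gate axes. Knuckles: upright tubes, bore 16 mm, outside 24 mm, 18 mm high, on one upright axis at the gate's hinge side.
- knuckle_high (a point): Centre of the underside of the upper knuckle's bore, 100 mm above the lower one; gate axes.
- gate_edge (a point): Middle of the gate's free upright edge, 182 mm from the hinge axis, 98 mm below the tab's middle; gate axes.
- frame: Guard frame, fixed. Origin on the bench, mid-opening; x away from the robot side, y along the opening from hinge column to stop post. Hinge axis at x 0, y -90 mm; 25 mm square column at y -132, 173 high; foot bar 8 high. Shut (0 deg): gate x along frame y. 90 deg open: gate x along frame -x (it swings on that side). Let go more than 30 deg open. Only light pin friction: it stays where left.
- pin_low (a point): Foot of the lower pin, on its bracket's top, 50 mm above the bench: knuckle_low rests here. Pin 12 mm across, 25 high, top 8 tapered to 5 mm. Frame axes. Brackets 8 thick, rounded 12 mm about the axis. The upper bracket's underside is 92 mm higher: bring the gate in sideways with the knuckles 30 to 65 mm above their seats, then lower.
- pin_high (a point): Foot of the upper pin on its bracket's top (150 mm above the bench), same axis, same pin: where knuckle_high rests.
- stop (a point): Point on the front (-x) face of the stop post (20 mm square, 150 mm high), 100 mm above the bench, 168 mm along the opening from the hinge axis; the shut gate's far face lies about here. Frame axes.
- stand: Slotted stand, fixed. Base 150 x 110 x 12 mm thick; cheeks 57 mm high above the bench hold the gate's lower edge in a 13 mm slot along own x (gate bottom on the base, knuckles at the stand's +x end). Origin under its middle. Lift the gate 50 mm or more straight up to clear it.
- coupon: Bystander: welded T-shaped steel piece 60 x 100 mm, 56 high, behind the frame. Origin under its middle.
- brush: Bystander: a brush lying on the bench, about 200 mm long along own x. Origin under its middle.
- can: Bystander: plain metal can 56 mm across, 130 high. Origin under its middle.
Things that resemble listed ones, but are neither listed nor needed, are in the scene too. What is meant by the gate is not brown, green or purple, and is the larger of those in its own colour.

How it is judged:
By the outcome, as a careful person would: the job done as asked, in the order asked, and still so for the second after the job is handed in, with the robot touching nothing.
It also fails if it takes over 69 s, if anything falls off the work surface, if the arm or the gripper's body presses on something with over 40 N, if the wrist force passes 120 N, or if a joint passes its speed limit or range.

## Working session

There is one attempt and no reset: what is moved stays moved. The work goes in short steps, Python scripts to look and compute and a tool call to move; the robot and the scene stay as the last step left them, time stands still between calls to the robot, and variables do not carry over. Pictures are saved under pics/ and viewed, and the job is handed in when it is done.

Besides the shell and the picture viewer there is one more tool, called after "Emit:" by a JSON object that holds its "fn" and its "kwargs", one argument or row to a line. drive_tool: Moves the arm, as the interface text tells. Its arguments: {"type":"object","properties":{"series":{"type":"array","items":{"type":"array"}},"squeeze":{"type":"number"}},"required":["series"]}

```bash
mkdir -p pics
cat > h.py <<'E'
import numpy as np,cv2
from workcell import env
from scipy.spatial.transform import Rotation as R
def grab(n,f):
    d=env.grab_frame(n); cv2.imwrite(f'pics/{f}.png',d['image'][:,:,::-1]); 
    import pickle; pickle.dump(d,open(f'pics/{f}.pkl','wb')); return d
def load(f):
    import pickle; return pickle.load(open(f'pics/{f}.pkl','rb'))
def rot(d):
    o=np.array(d['orientation'],float)
    return o if o.shape==(3,3) else R.from_euler('xyz',o,degrees=True).as_matrix()
def toz(d,u,v,z):
    r=rot(d)@np.linalg.inv(d['K'])@np.array([u,v,1.]); o=np.array(d['origin']); return o+r*(z-o[2])/r[2]
def proj(d,p):
    c=rot(d).T@(np.array(p,float)-d['origin']); q=d['K']@c; return q[:2]/q[2]
def crop(f,x0,y0,x1,y1,s,o):
    im=cv2.imread(f'pics/{f}.png')[y0:y1,x0:x1]; cv2.imwrite(f'pics/{o}.png',cv2.resize(im,None,fx=s,fy=s,interpolation=cv2.INTER_CUBIC))
E
python3 - <<'E'
from h import *
for n in('top','side'):
    d=grab(n,n+'0'); print(n,d['K'],d['origin'],d['orientation'])
print(env.state())
E
```

```text
top [[353.62342616   0.         259.12692115]
 [  0.         353.62342616 194.91650079]
 [  0.           0.           1.        ]] [ 469.70930398  -98.92187944 1019.16600456] [-170.64079058    1.40982086  -89.40899752]
side [[454.2809092    0.         255.38086516]
 [  0.         454.2809092  197.10377483]
 [  0.           0.           1.        ]] [ 299.40483356 -928.1066572  1096.1021442 ] [-1.37688009e+02  1.90722199e-02 -2.04339410e+01]
{'time_s': 0.1, 'qpos': array([ 7.19643786e+01,  1.83472657e+01,  8.96999427e+01, -1.07374633e-03,
        7.20458291e+01, -1.14587909e+00]), 'qvel': array([-0.08754747,  0.0164219 , -0.12291376, -0.01356276, -0.06217076,
        0.02579941]), 'effort': array([ 3.40864335e-04, -4.13332343e+01, -2.32509935e+01,  7.29813287e-02,
        4.21598239e-02, -7.33121919e-05]), 'ee_pos': array([166.91479469, 549.75065692, 213.20794715]), 'ee_rot': array([-1.79999160e+02,  9.30393558e-02,  7.31105902e+01]), 'force': array([ 0.79537717, -0.20852574,  0.10325687]), 'torque': array([-0.00144431,  0.02793989,  0.01260336]), 'gripper_width': 91.47485791565722}
```

View pics/top0.png

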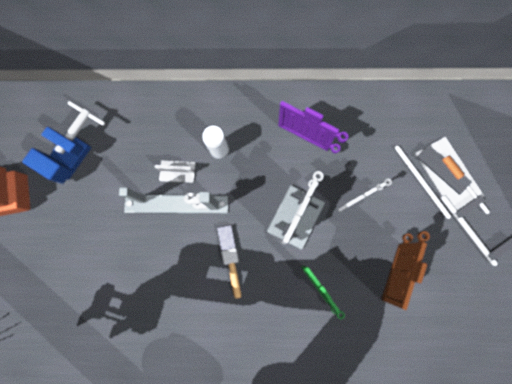

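View pics/side0.png

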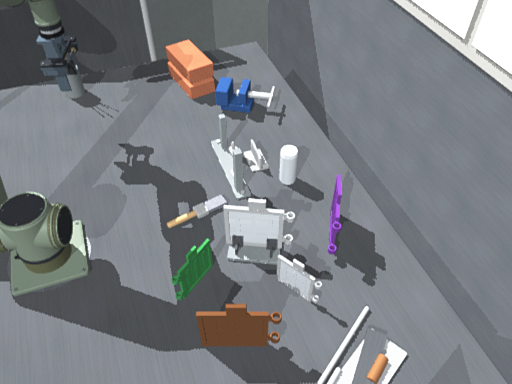

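Run:
```python
from h import *
crop('top0',105,150,255,240,5,'a');crop('top0',255,160,345,260,6,'b')
crop('side0',200,100,300,220,5,'c');crop('side0',210,180,330,310,4.5,'d')
```

```text
(no output)
```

View pics/a.png

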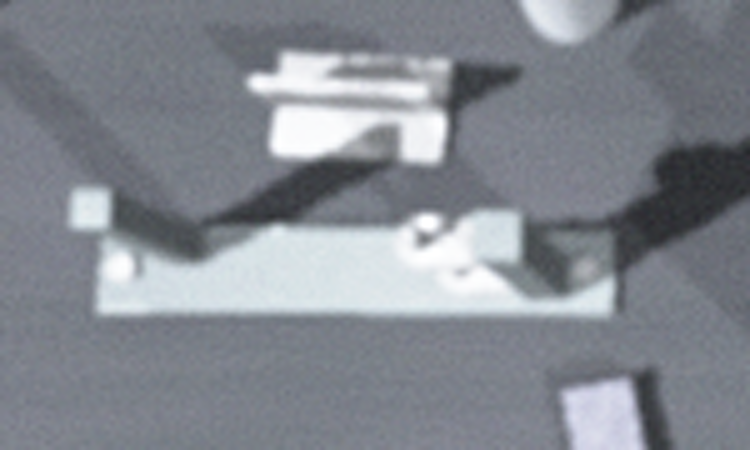

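View pics/b.png

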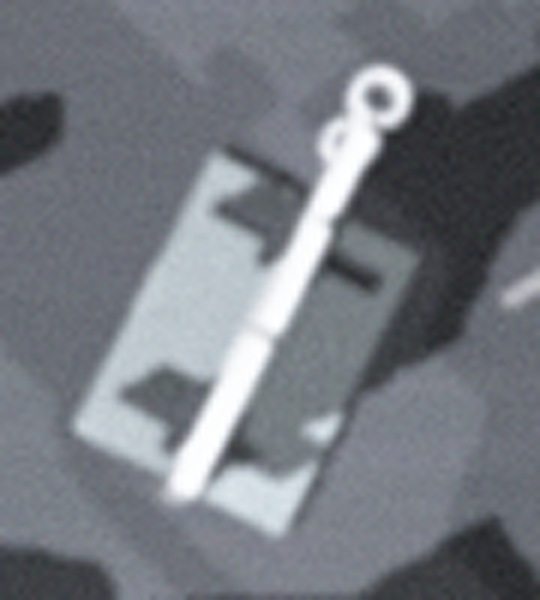

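View pics/c.png

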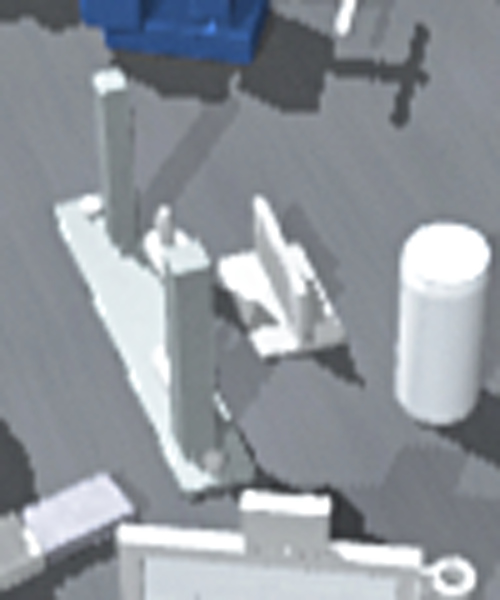

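View pics/d.png

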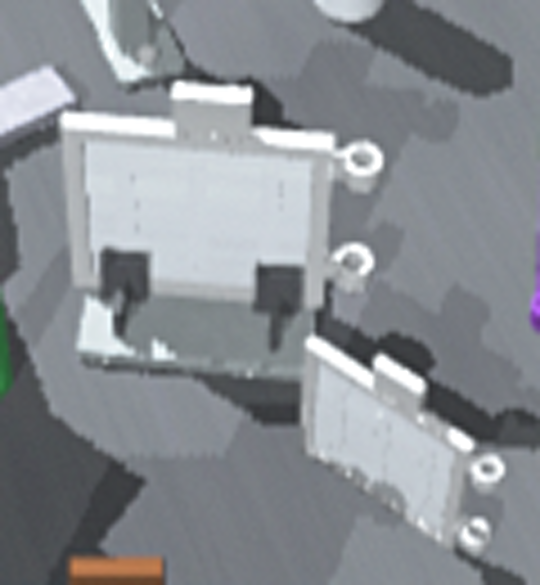

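Run:
```python
from h import *
d=load('top0'); s=load('side0')
A=lambda x,y:(105+x/5,150+y/5); B=lambda x,y:(255+x/6,160+y/6); C=lambda x,y:(200+x/5,100+y/5); D=lambda x,y:(210+x/4.5,180+y/4.5)
k=toz(d,*B(379,98),160); f=toz(d,*B(185,492),172); print('knuck',k,'free',f,np.hypot(*(f-k)[:2]),'exp182')
ks=toz(s,*D(361,160),160); print('side knuck',ks)
t=toz(s,*D(212,90),207); print('side tab top',t)
u=(f-k)[:2]; u/=np.linalg.norm(u); print('yaw gate',np.degrees(np.arctan2(u[1],u[0])),'origin',k[:2]+91*u)
print('tab top from top', toz(d,*B(291,285),207))
st=toz(d,*A(91,209),150); co=toz(d,*A(496,236),173); print('stop top',st,'col',co,np.hypot(*(st-co)[:2]),'exp',np.hypot(210,15))
print('side stop top',toz(s,*C(110,80),150),'col',toz(s,*C(187,255),173))
print('pin tip top',toz(d,*A(427,222),175),'side',toz(s,*C(166,210),175))
for c in [(97,315),(612,315),(612,228),(103,225)]: print('bar',toz(d,*A(*c),8))
```

```text
knuck [ 658.64431492 -221.95848468  160.        ] free [ 496.36117508 -141.17184183  172.        ] 181.27961589844327 exp182
side knuck [ 660.93273274 -225.01541702  160.        ]
side tab top [ 582.36533814 -180.81927805  207.        ]
yaw gate 153.53528510442962 origin [ 577.18029784 -181.40464489]
tab top from top [ 574.60867951 -180.28369899  207.        ]
stop top [618.59159562 266.61184924 150.        ] col [602.52592169  56.94242981 173.        ] 210.28402536582104 exp 210.535032714273
side stop top [623.38220945 263.90934384 150.        ] col [607.38514082  55.3373353  173.        ]
pin tip top [608.88956313  90.52882878 175.        ] side [607.9864318   96.84684121 175.        ]
bar [580.52010429 318.22729276   8.        ]
bar [582.77997124  18.57139666   8.        ]
bar [633.56323065  19.83822872   8.        ]
bar [633.45774056 318.5394293    8.        ]
```

```bash
cat >> h.py <<'E'
import json,os
def cur():
    p=np.array([167.068,550.211,213.976]);r=R.from_euler('xyz',[180,0,73.109],degrees=True)
    for l in (open('log.txt') if os.path.exists('log.txt') else []):
        v=json.loads(l); p=p+r.apply(v[:3]); r=r*R.from_rotvec(v[3:])
    return p,r
def did(*v): open('log.txt','a').write(json.dumps(list(v))+'\n')
def to(p,yaw=None,n=5):
    c,r=cur(); y=r.as_euler('xyz',degrees=True)[2]
    if yaw is None: yaw=y
    dd=r.inv().apply(np.array(p)-c); rv=(r.inv()*R.from_euler('xyz',[180,0,yaw],degrees=True)).as_rotvec()
    print('cmd',c.round(1),round(y,2),'dist',np.linalg.norm(dd).round(1),'shift',dd.round(1),'turn',rv.round(3))
E
python3 - <<'E'
from h import *
to([167.068,550.211,300]); 
c,r=cur(); 
for q in ([250,402,300],[370,188,300],[475,0,300],[578.5,-182,300]): to(q,63.5)
E
```

```text
cmd [167.1 550.2 214. ] 73.11 dist 86.0 shift [  0.   0. -86.] turn [0. 0. 0.]
cmd [167.1 550.2 214. ] 73.11 dist 190.4 shift [-117.7  122.4  -86. ] turn [ 0.    -0.     0.168]
cmd [167.1 550.2 214. ] 73.11 dist 424.0 shift [-287.6  299.4  -86. ] turn [ 0.    -0.     0.168]
cmd [167.1 550.2 214. ] 73.11 dist 636.4 shift [-437.   454.5  -86. ] turn [ 0.    -0.     0.168]
cmd [167.1 550.2 214. ] 73.11 dist 844.3 shift [-581.1  606.4  -86. ] turn [ 0.    -0.     0.168]
```

Emit:
{"fn": "drive_tool", "kwargs": {
  "series": [
    [0,[-10,10,-25],[0,0,0]],
    [0,[-30,31,-50],[0,0,0]],
    [0,[-52,54,-75],[0,0,0]],
    [0,[-76,79,-86],[0,0,0]],
    [0,[-100,104,-86],[0,0,0]]
  ]
}}

```text
time_s: 0.6
ee_pos: [238.4, 423.9, 301.6]
ee_rot: [179.9, -0.2, 73.1]
force: [0.8, 0.8, -0.0]
gripper_width: 91.2
```

Emit:
{"fn": "drive_tool", "kwargs": {
  "series": [
    [0,[-24,25,0],[0,0,0]],
    [0,[-48,50,0],[0,0,0]],
    [0,[-72,75,0],[0,0,0]],
    [0,[-96,100,0],[0,0,0]],
    [0,[-120,125.5,0],[0,0,0]]
  ]
}}

```text
time_s: 1.1
ee_pos: [323.0, 271.6, 299.7]
ee_rot: [-180.0, 0.0, 73.1]
force: [-0.4, 0.3, 0.3]
gripper_width: 91.5
```

Emit:
{"fn": "drive_tool", "kwargs": {
  "series": [
    [0,[-24,25,0],[0,0,0]],
    [0,[-48,50,0],[0,0,0]],
    [0,[-72,75,0],[0,0,0]],
    [0,[-96,100,0],[0,0,0]],
    [0,[-120,125.5,0],[0,0,0]]
  ]
}}

```text
time_s: 1.6
ee_pos: [408.2, 120.3, 299.7]
ee_rot: [-180.0, 0.0, 73.1]
force: [1.0, 0.2, 0.8]
gripper_width: 91.5
```

Emit:
{"fn": "drive_tool", "kwargs": {
  "series": [
    [0,[-24,25,0],[0,0,0]],
    [0,[-48,50,0],[0,0,0]],
    [0,[-72,75,0],[0,0,0]],
    [0,[-96,100,0],[0,0,0]],
    [0,[-120,125.5,0],[0,0,0]]
  ]
}}

```text
time_s: 2.1
ee_pos: [493.4, -30.9, 299.6]
ee_rot: [-180.0, -0.0, 73.1]
force: [-0.2, 1.1, 0.4]
gripper_width: 91.1
```

Emit:
{"fn": "drive_tool", "kwargs": {
  "series": [
    [0,[-27,28,0],[0,0,0.03]],
    [0,[-54,56,0],[0,0,0.07]],
    [0,[-81,84,0],[0,0,0.11]],
    [0,[-103,108,0],[0,0,0.15]],
    [0,[-121,126,0],[0,0,0.168]]
  ]
}}

```text
time_s: 2.6
ee_pos: [579.2, -183.8, 299.0]
ee_rot: [-179.9, 0.0, 63.4]
force: [0.0, 0.5, 0.8]
gripper_width: 91.1
```

Run:
```python
from h import *
did(-100,104,-86,0,0,0)
for i in range(3): did(-120,125.5,0,0,0,0)
did(-121,126,0,0,0,.168)
print(cur()[0], env.state()['ee_pos'])
d=grab('top','t1');s=grab('side','s1')
print(proj(s,env.state()['ee_pos']),proj(d,env.state()['ee_pos']))
a=cv2.imread('pics/t1.png')[130:280,230:380];b=cv2.imread('pics/s1.png')[100:250,180:330]
cv2.imwrite('pics/e.png',cv2.resize(np.hstack([a,b]),None,fx=2.6,fy=2.6,interpolation=cv2.INTER_CUBIC))
```

```text
[ 578.59247596 -181.94393967  299.976     ] [ 579.18617244 -183.79366654  298.9559929 ]
[256.63797862 176.7531826 ] [310.00553242 199.52425935]
```

View pics/e.png

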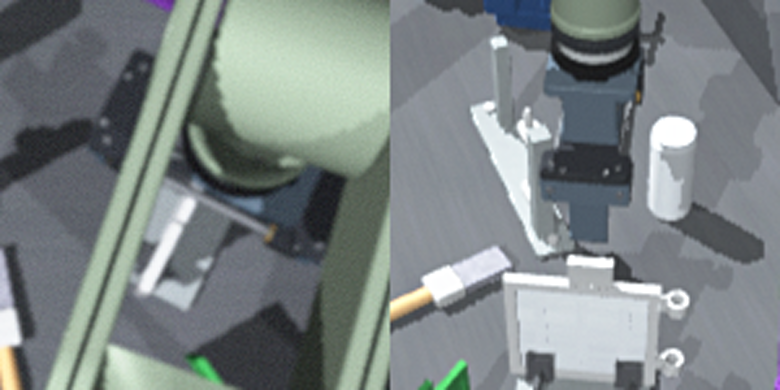

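Emit:
{"fn": "drive_tool", "kwargs": {
  "series": [
    [0,[0,0,20],[0,0,0]],
    [0,[0,0,50],[0,0,0]],
    [0,[0,0,80],[0,0,0]],
    [0,[0,0,105],[0,0,0]],
    [0,[0,0,123],[0,0,0]]
  ]
}}

```text
time_s: 3.2
ee_pos: [577.1, -180.6, 174.8]
ee_rot: [-179.8, -0.0, 63.5]
force: [-0.0, 0.1, 1.0]
gripper_width: 90.9
```

Emit:
{"fn": "drive_tool", "kwargs": {
  "series": [
    [0.3,[0,0,0],[0,0,0]],
    [0.5,[0,0,0],[0,0,0]],
    [0.65,[0,0,0],[0,0,0]],
    [0.7,[0,0,0],[0,0,0]],
    [0.75,[0,0,0],[0,0,0]]
  ],
  "squeeze": 10
}}

```text
time_s: 3.7
ee_pos: [579.0, -182.0, 177.9]
ee_rot: [179.9, -0.0, 63.5]
force: [-0.1, 0.6, -0.3]
gripper_width: 53.9
```

Run:
```python
from h import *
did(0,0,123,0,0,0)
print(cur()[0], env.state())
d=grab('top','t2');s=grab('side','s2')
a=cv2.imread('pics/t2.png')[130:280,230:380];b=cv2.imread('pics/s2.png')[120:270,190:340]
cv2.imwrite('pics/e2.png',cv2.resize(np.hstack([a,b]),None,fx=2.6,fy=2.6,interpolation=cv2.INTER_CUBIC))
```

```text
[ 578.59247596 -181.94393967  176.976     ] {'time_s': 3.7, 'qpos': array([-1.85395232e+01,  2.24733220e+01,  8.86153052e+01,  8.43238098e-03,
        6.88104325e+01, -8.20296661e+01]), 'qvel': array([-0.11465284,  0.18207857,  0.23833246, -0.05167274,  0.02218086,
        0.01421143]), 'effort': array([ 3.40113044e-02, -4.45749235e+01, -2.26762336e+01, -2.07030162e-02,
        7.49585009e-02,  2.91859451e-04]), 'ee_pos': array([ 578.9933031 , -181.99461601,  177.94214864]), 'ee_rot': array([ 1.79901126e+02, -2.17880083e-02,  6.34871206e+01]), 'force': array([-0.13516577,  0.56851835, -0.25050274]), 'torque': array([-0.00389709,  0.02522004,  0.03621371]), 'gripper_width': 53.86908007491737}
```

View pics/e2.png

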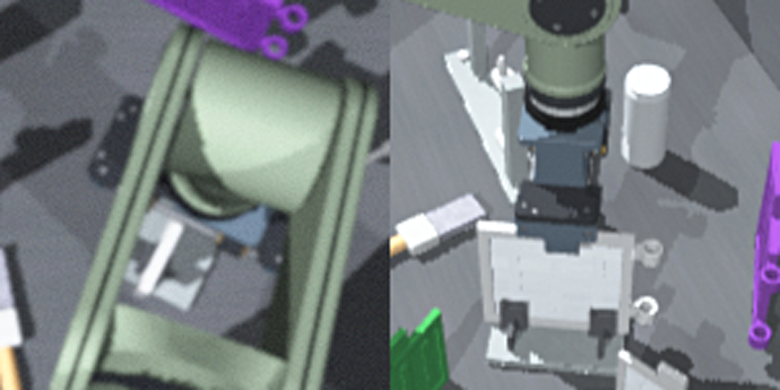

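Emit:
{"fn": "drive_tool", "kwargs": {
  "series": [
    [0.75,[0,0,0],[0,0,0]],
    [0.78,[0,0,0],[0,0,0]],
    [0.82,[0,0,0],[0,0,0]],
    [0.84,[0,0,0],[0,0,0]],
    [0.85,[0,0,0],[0,0,0]]
  ],
  "squeeze": 10
}}

```text
time_s: 4.3
ee_pos: [578.6, -181.9, 176.9]
ee_rot: [-180.0, -0.0, 63.5]
force: [0.0, -0.4, -0.4]
gripper_width: 14.0
```

Emit:
{"fn": "drive_tool", "kwargs": {
  "series": [
    [0.9,[0,0,0],[0,0,0]],
    [1,[0,0,0],[0,0,0]],
    [1,[0,0,0],[0,0,0]],
    [1,[0,0,0],[0,0,0]],
    [1,[0,0,0],[0,0,0]]
  ],
  "squeeze": 10
}}

```text
time_s: 4.8
ee_pos: [578.7, -181.7, 176.9]
ee_rot: [-180.0, -0.0, 63.5]
force: [0.6, 1.9, -0.3]
gripper_width: 10.0
```

Emit:
{"fn": "drive_tool", "kwargs": {
  "series": [
    [1,[0,0,0],[0,0,0]],
    [1,[0,0,0],[0,0,0]],
    [1,[0,0,0],[0,0,0]],
    [1,[0,0,-2],[0,0,0]],
    [1,[0,0,-5],[0,0,0]]
  ],
  "squeeze": 45
}}

```text
time_s: 5.3
ee_pos: [578.0, -181.4, 180.8]
ee_rot: [-179.8, -0.0, 63.5]
force: [0.7, 2.5, -5.7]
gripper_width: 10.0
```

Emit:
{"fn": "drive_tool", "kwargs": {
  "series": [
    [1,[0,0,-8],[0,0,0]],
    [1,[0,0,-20],[0,0,0]],
    [1,[0,0,-34],[0,0,0]],
    [1,[0,0,-48],[0,0,0]],
    [1,[0,0,-57],[0,0,0]]
  ]
}}

```text
time_s: 5.8
ee_pos: [578.6, -183.2, 241.2]
ee_rot: [179.9, 0.1, 63.5]
force: [1.1, -0.3, -6.0]
gripper_width: 10.2
```

Run:
```python
from h import *
did(0,0,-5,0,0,0);did(0,0,-57,0,0,0)
print(cur()[0], env.state()['ee_pos'],env.state()['force'])
d=grab('top','t3');s=grab('side','s3')
a=cv2.imread('pics/t3.png')[130:280,230:380];b=cv2.imread('pics/s3.png')[100:250,190:340]
cv2.imwrite('pics/e3.png',cv2.resize(np.hstack([a,b]),None,fx=2.6,fy=2.6,interpolation=cv2.INTER_CUBIC))
```

```text
[ 578.59247596 -181.94393967  238.976     ] [ 578.61444331 -183.15254454  241.17662402] [ 1.12006299 -0.29251136 -6.02543279]
```

View pics/e3.png

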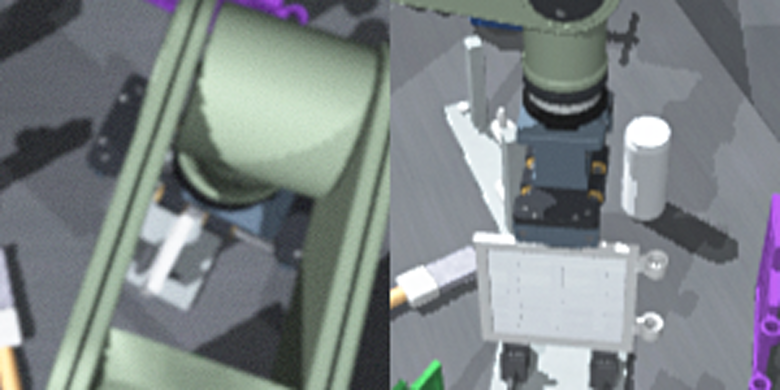

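Run:
```python
from h import *
to([450,129,239],70);to([519.5,129.1,239],70)
```

```text
cmd [ 578.6 -181.9  239. ] 63.48 dist 336.5 shift [ 220.8 -253.9   -0. ] turn [-0.    -0.    -0.114]
cmd [ 578.6 -181.9  239. ] 63.48 dist 316.6 shift [ 251.9 -191.7   -0. ] turn [-0.    -0.    -0.114]
```

Emit:
{"fn": "drive_tool", "kwargs": {
  "series": [
    [1,[5,-6,0],[0,0,0]],
    [1,[16,-19,0],[0,0,0]],
    [1,[32,-37,0],[0,0,0]],
    [1,[49,-57,0],[0,0,0]],
    [1,[66,-77,0],[0,0,0]]
  ]
}}

```text
time_s: 6.4
ee_pos: [537.3, -86.5, 238.1]
ee_rot: [-179.9, 0.0, 63.5]
force: [0.4, 0.6, -4.6]
gripper_width: 9.8
```

Emit:
{"fn": "drive_tool", "kwargs": {
  "series": [
    [1,[18,-21,0],[0,0,0]],
    [1,[36,-42,0],[0,0,0]],
    [1,[55,-63,0],[0,0,0]],
    [1,[73,-84,0],[0,0,0]],
    [1,[91,-105,0],[0,0,0]]
  ]
}}

```text
time_s: 6.9
ee_pos: [483.6, 41.6, 238.4]
ee_rot: [-179.9, 0.0, 63.5]
force: [-0.1, 1.1, -5.0]
gripper_width: 9.7
```

Emit:
{"fn": "drive_tool", "kwargs": {
  "series": [
    [1,[17,-20,0],[0,0,-0.03]],
    [1,[34,-39,0],[0,0,-0.06]],
    [1,[48,-54,0],[0,0,-0.09]],
    [1,[58,-66,0],[0,0,-0.11]],
    [1,[64,-72,0],[0,0,-0.114]]
  ]
}}

```text
time_s: 7.4
ee_pos: [447.7, 130.6, 238.5]
ee_rot: [-179.9, 0.0, 70.1]
force: [0.4, -0.2, -5.6]
gripper_width: 10.1
```

Run:
```python
from h import *
did(66,-77,0,0,0,0);did(91,-105,0,0,0,0);did(64,-72,0,0,0,-.114)
print(cur()[0], env.state()['ee_pos'],env.state()['ee_rot'],env.state()['force'])
d=grab('top','t4');s=grab('side','s4')
```

```text
[449.97950178 129.2082785  238.976     ] [447.73590724 130.62601099 238.47844772] [-1.79889114e+02  3.26229848e-02  7.01416455e+01] [ 0.4327658  -0.23392682 -5.56299967]
```

View pics/t4.png

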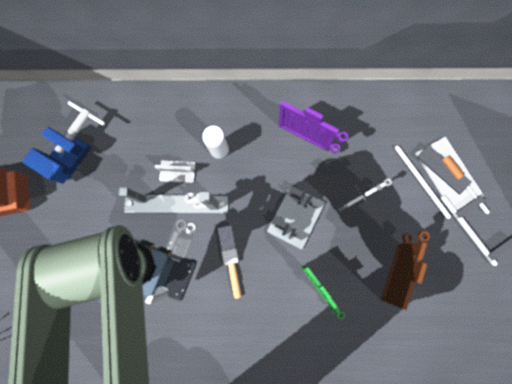

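View pics/s4.png

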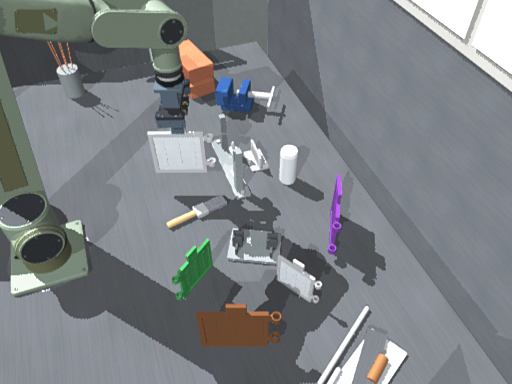

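Run:
```python
from h import *
crop('t4',130,170,220,250,8,'f')
crop('s4',145,110,265,200,6,'g')
```

```text
(no output)
```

View pics/f.png

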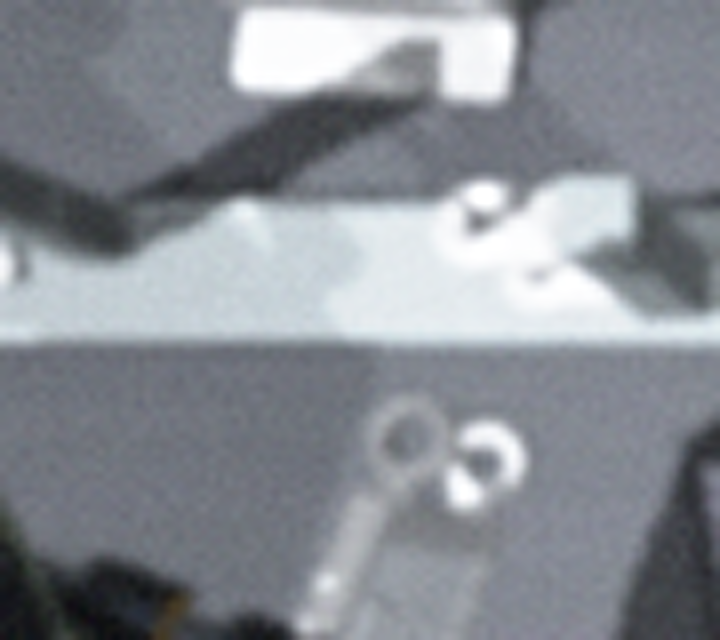

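View pics/g.png

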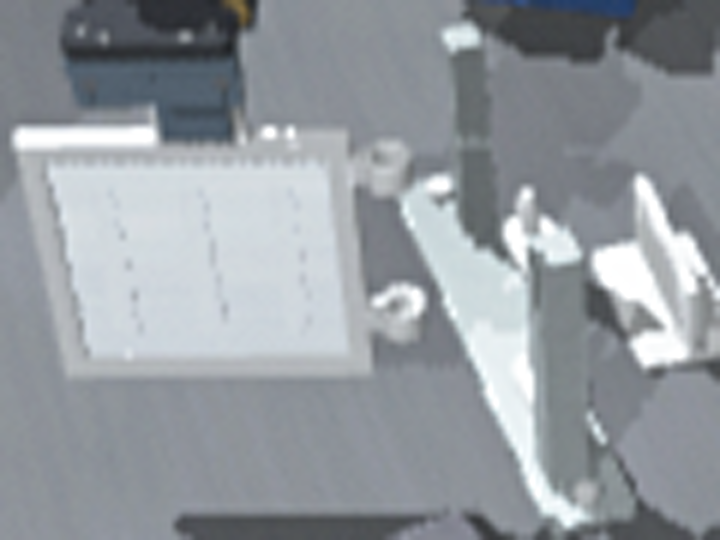

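Run:
```python
from h import *
d=load('t4');s=load('s4')
F=lambda x,y:(130+x/8,170+y/8);G=lambda x,y:(145+x/6,110+y/6)
print('kn hi',toz(d,*F(405,438),222),'kn lo',toz(d,*F(488,460),122))
print('side kn hi',toz(s,*G(388,155),222),'lo',toz(s,*G(402,302),122))
print('pin hi tip',toz(d,*F(482,190),175),'side',toz(s,*G(527,190),175))
print('pin lo tip top',toz(d,*F(541,258),75))
print('col',toz(d,*F(601,207),173),'side',toz(s,*G(556,243),173))
# draw overlay of predicted hinge model at candidate
H=np.array([604,97.5])
im=cv2.resize(cv2.imread('pics/t4.png')[170:250,130:220],None,fx=8,fy=8,interpolation=cv2.INTER_CUBIC)
def circ(c,r,z,col,d=d,im=im,x0=130,y0=170,f=8):
    t=np.linspace(0,2*np.pi,60); P=[(proj(d,[c[0]+r*np.cos(a),c[1]+r*np.sin(a),z])+.5-[x0,y0])*f for a in t]
    cv2.polylines(im,[np.array(P,np.int32)],True,col,1)
def poly(c,im,d,x0,y0,f,col): cv2.polylines(im,[np.array([(proj(d,p)+.5-[x0,y0])*f for p in c],np.int32)],True,col,1)
side=cv2.resize(cv2.imread('pics/s4.png')[110:200,145:265],None,fx=6,fy=6,interpolation=cv2.INTER_CUBIC)
for (I,D,x0,y0,f,HH) in ((im,d,130,170,8,np.array([603.,98.5])),(side,s,145,110,6,np.array([607.5,97.]))):
    for r,z,c in((12,150,(0,0,255)),(12,50,(0,0,255)),(2.5,175,(255,0,0)),(6,167,(255,0,0)),(2.5,75,(0,128,0)),(6,67,(0,128,0))): circ(HH,r,z,c,D,I,x0,y0,f)
    poly([[HH[0]+a,HH[1]-42+b,173] for a,b in((-12.5,-12.5),(-12.5,12.5),(12.5,12.5),(12.5,-12.5))],I,D,x0,y0,f,(0,0,255))
cv2.imwrite('pics/o1.png',im);cv2.imwrite('pics/o2.png',side)
```

```text
kn hi [531.28879562  99.31507548 222.        ] kn lo [532.24056661  97.29325514 122.        ]
side kn hi [535.68559723  95.32171539 222.        ] lo [535.78765462  96.26138134 122.        ]
pin hi tip [610.49022939  90.96318058 175.        ] side [607.42425409  98.72475518 175.        ]
pin lo tip top [603.94451772  92.38796098  75.        ]
col [605.80488496  54.7980349  173.        ] side [608.87439021  57.19176523 173.        ]
```

View pics/o1.png

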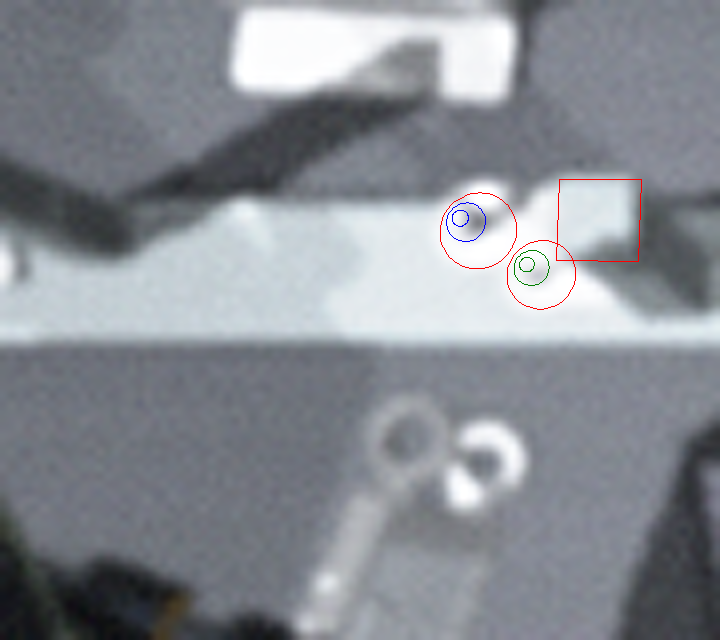

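View pics/o2.png

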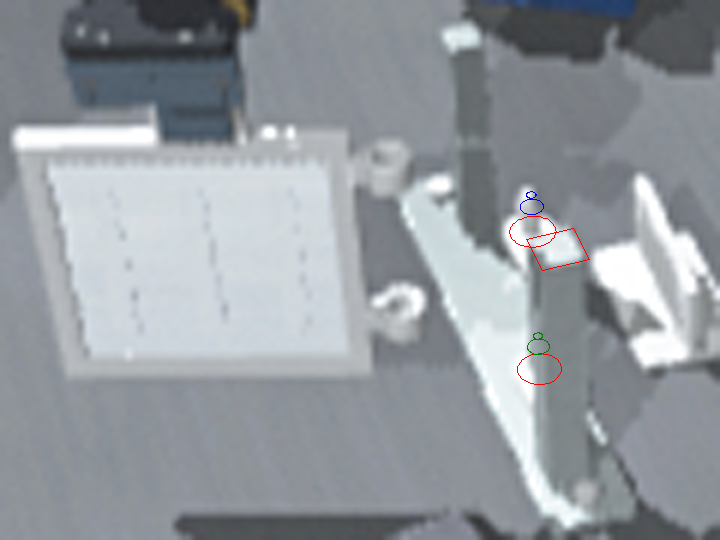

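Run:
```python
from h import *
a=cv2.imread('pics/t4.png')[182:217,178:222]; b=cv2.imread('pics/s4.png')[135:180,222:252]
g=lambda i:np.clip((i.astype(float)-60)**1.0*1.25,0,255)
def gam(i): return (255*(i/255.)**2.2).astype(np.uint8)
A=cv2.resize(gam(a),None,fx=16,fy=16,interpolation=cv2.INTER_CUBIC)
B=cv2.resize(b,None,fx=13,fy=13,interpolation=cv2.INTER_CUBIC)
cv2.imwrite('pics/p1.png',A);cv2.imwrite('pics/p2.png',B)
```

```text
(no output)
```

View pics/p1.png

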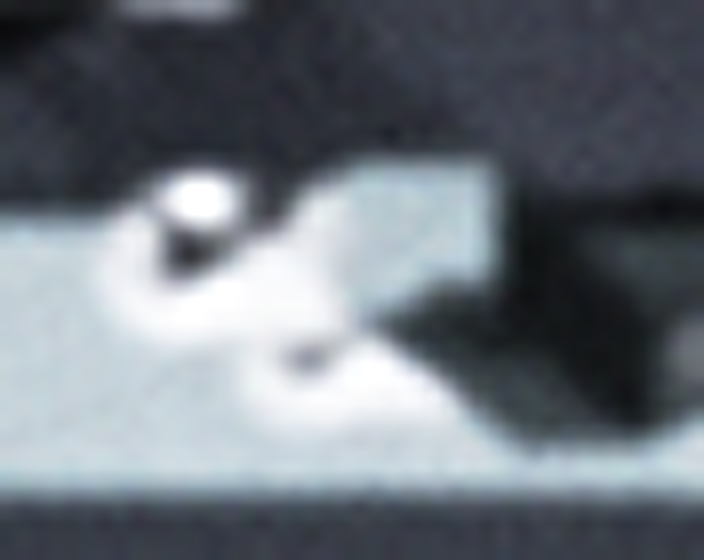

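View pics/p2.png

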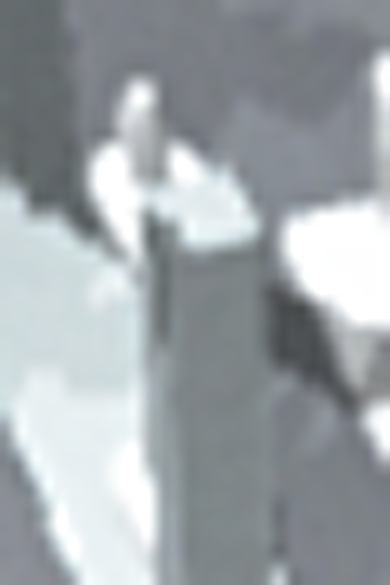

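Emit:
{"fn": "drive_tool", "kwargs": {
  "series": [
    [1,[0,0,0],[0,0,0]],
    [1,[0,0,0],[0,0,0]],
    [1,[0,0,0],[0,0,0]],
    [1,[0,0,0],[0,0,0]],
    [1,[0,0,0],[0,0,0]]
  ]
}}

```text
time_s: 8.0
ee_pos: [450.1, 128.9, 238.9]
ee_rot: [-180.0, 0.0, 70.0]
force: [-0.2, -0.3, -5.3]
gripper_width: 9.4
```

Run:
```python
from h import *
print(cur()[0], env.state()['ee_pos'],env.state()['ee_rot'],env.state()['force'])
d=grab('top','t5');s=grab('side','s5')
print(env.state()['ee_pos'])
a=cv2.imread('pics/t5.png')[215:240,168:208]; b=cv2.imread('pics/s5.png')[125:173,196:222]
cv2.imwrite('pics/p3.png',cv2.resize(a,None,fx=16,fy=16,interpolation=cv2.INTER_CUBIC))
cv2.imwrite('pics/p4.png',cv2.resize(b,None,fx=12,fy=12,interpolation=cv2.INTER_CUBIC))
```

```text
[449.97950178 129.2082785  238.976     ] [450.12883993 128.87886949 238.89201053] [-1.79996607e+02  1.19095570e-03  6.99765523e+01] [-0.19482093 -0.32961748 -5.32038463]
[450.05342522 129.02969842 238.92614927]
```

View pics/p3.png

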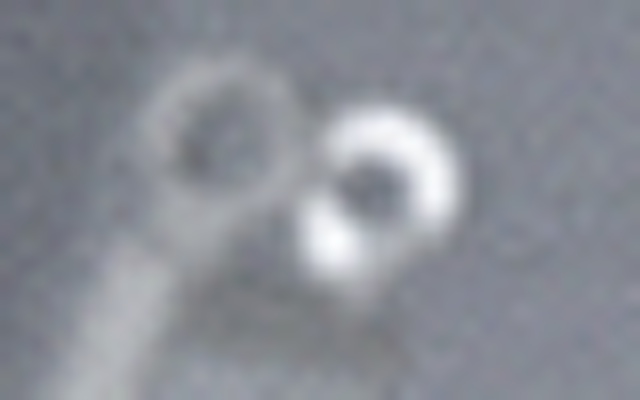

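View pics/p4.png

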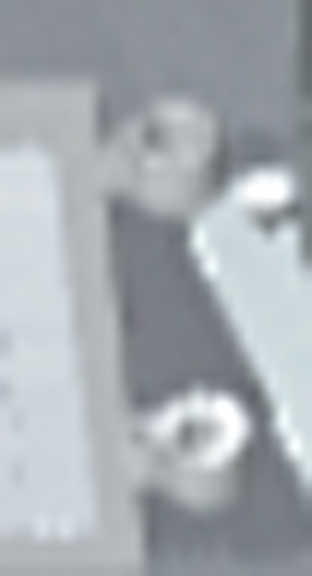

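Run:
```python
from h import *
d=load('t5');s=load('s5')
e=np.array([85.5,-31.1])
K=np.array([450.05,129.0])+e; print('nominal knuckle',K)
for n,c,z,u in(('top hi',d,222,(181.28,223.09)),('top lo',d,122,(191.25,226.28)),('side hi',s,222,(209.1,135.5)),('side lo',s,122,(211.9,160.1))):
    p=toz(c,*u,z); print(n,p.round(1),'bias',(p[:2]-K).round(1))
print('top col',toz(d,203.5,196.75,173).round(1),'stop',toz(d,122.8,191.4,150).round(1),'p1 bracket',toz(d,178+178/16-.5,182+262/16-.5,150).round(1))
print('side pin',toz(s,232.3,140.5,175).round(1),'col',toz(s,*(222+205/13-.5,135+208/13-.5),173).round(1))
# predicted side view of column top and pin
for H in ([604,97.5],[607,98]):
  print(H,[((proj(s,[H[0]+a,H[1]-42+b,173])-[222,135]+.5)*13).round(0).tolist() for a,b in((-12.5,-12.5),(-12.5,12.5),(12.5,12.5),(12.5,-12.5))],((proj(s,[*H,175])-[222,135]+.5)*13).round())
```

```text
nominal knuckle [535.55  97.9 ]
top hi [535.1  98.  222. ] bias [-0.5  0.1]
top lo [535.3  96.8 122. ] bias [-0.2 -1.1]
side hi [534.5  97.4 222. ] bias [-1.  -0.5]
side lo [535.8  97.4 122. ] bias [ 0.3 -0.5]
top col [603.6  58.7 173. ] stop [619.6 267.7 150. ] p1 bracket [604.2 100.2 150. ]
side pin [607.6 104.5 175. ] col [607.7  57.6 173. ]
[604, 97.5] [[159.0, 264.0], [125.0, 196.0], [226.0, 171.0], [261.0, 239.0]] [135. 100.]
[607, 98] [[171.0, 260.0], [136.0, 192.0], [237.0, 167.0], [273.0, 234.0]] [147.  95.]
```

Run:
```python
from h import *
to([519.3,131.4,238.976],70)
```

```text
cmd [450.  129.2 239. ] 70.02 dist 69.4 shift [25.8 64.4  0. ] turn [-0. -0.  0.]
```

Emit:
{"fn": "drive_tool", "kwargs": {
  "series": [
    [1,[2,5,0],[0,0,0]],
    [1,[7,18,0],[0,0,0]],
    [1,[13,33,0],[0,0,0]],
    [1,[19,48,0],[0,0,0]],
    [1,[23,58,0],[0,0,0]]
  ]
}}

```text
time_s: 8.6
ee_pos: [514.7, 131.1, 238.7]
ee_rot: [179.9, -0.0, 70.0]
force: [0.8, -0.5, -5.6]
gripper_width: 9.6
```

Emit:
{"fn": "drive_tool", "kwargs": {
  "series": [
    [1,[2,5,0],[0,0,0]],
    [1,[2.8,6.4,0],[0,0,0]],
    [1,[2.8,6.4,0],[0,0,0]],
    [1,[2.8,6.4,0],[0,0,0]],
    [1,[2.8,6.4,0],[0,0,0]]
  ]
}}

```text
time_s: 9.1
ee_pos: [518.8, 131.5, 239.1]
ee_rot: [-180.0, -0.0, 70.0]
force: [-0.3, 0.7, -4.7]
gripper_width: 9.8
```

Run:
```python
from h import *
did(23,58,0,0,0,0);did(2.8,6.4,0,0,0,0)
print(cur()[0], env.state()['ee_pos'],env.state()['force'])
d=grab('top','t6');s=grab('side','s6')
a=cv2.imread('pics/t6.png')[180:220,165:215]; b=cv2.imread('pics/s6.png')[110:170,205:255]
cv2.imwrite('pics/p5.png',cv2.resize(a,None,fx=14,fy=14,interpolation=cv2.INTER_CUBIC))
cv2.imwrite('pics/p6.png',cv2.resize(b,None,fx=10,fy=10,interpolation=cv2.INTER_CUBIC))
```

```text
[519.31924212 131.44443783 238.976     ] [518.84986645 131.467948   239.10123761] [-0.28079359  0.70643569 -4.73519837]
```

View pics/p5.png

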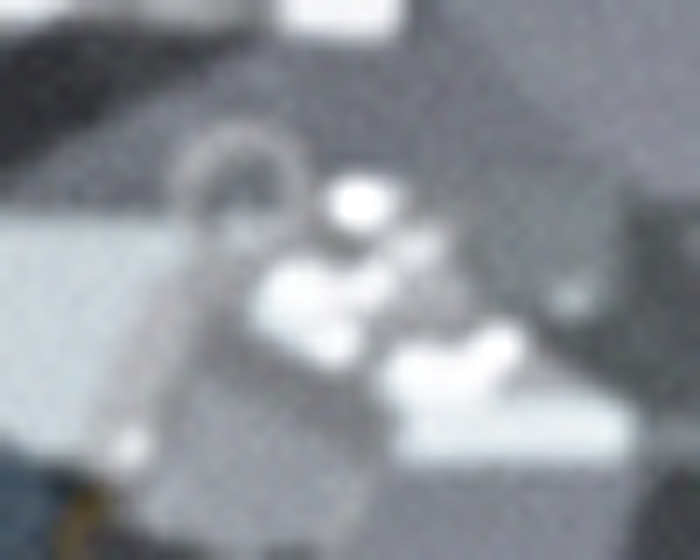

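View pics/p6.png

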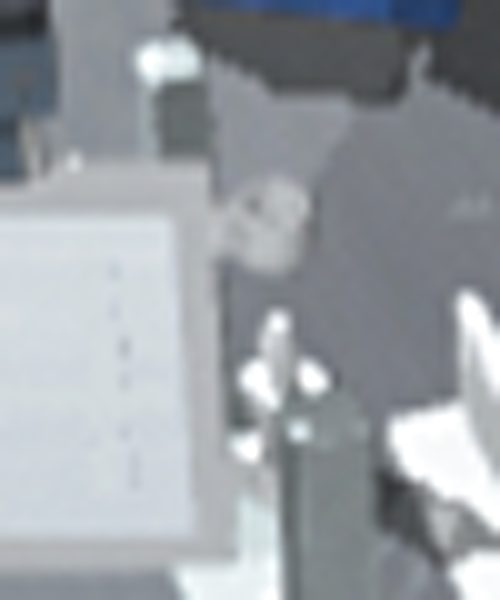

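Run:
```python
from h import *
s=load('s6');d=load('t6')
K=np.array([519.1+85.5,131.45-31.1])
f=lambda p:((proj(s,p)+.5-[205,110])*10).round(0)
g=lambda p:((proj(d,p)+.5-[165,180])*14).round(0)
print('kn top',f([*K,222]),g([*K,222]),'pin tip',f([*K,175]),'foot',f([*K,150]),'brk lo',f([*K,50]), g([*K,175]),g([*K,150]))
print('sens x+2',f([K[0]+2,K[1],175]),'y+2',f([K[0],K[1]+2,175]))
```

```text
kn top [267. 201.] [240. 187.] pin tip [273. 321.] foot [276. 382.] brk lo [288. 611.] [305. 233.] [337. 255.]
sens x+2 [279. 319.] y+2 [271. 317.]
```

Emit:
{"fn": "drive_tool", "kwargs": {
  "series": [
    [1,[0.4,0.9,4],[0,0,0]],
    [1,[0.4,0.9,11],[0,0,0]],
    [1,[0.4,0.9,18],[0,0,0]],
    [1,[0.4,0.9,23],[0,0,0]],
    [1,[0.4,0.9,26],[0,0,0]]
  ]
}}

```text
time_s: 9.7
ee_pos: [519.9, 131.4, 211.9]
ee_rot: [-179.9, 0.0, 70.0]
force: [-0.2, -0.1, -5.0]
gripper_width: 10.0
```

Emit:
{"fn": "drive_tool", "kwargs": {
  "series": [
    [1,[0,0,0],[0,0,0]],
    [1,[0,0,0],[0,0,0]],
    [1,[0,0,0],[0,0,0]],
    [1,[0,0,0],[0,0,0]],
    [1,[0,0,0],[0,0,0]]
  ]
}}

```text
time_s: 10.2
ee_pos: [520.4, 131.5, 213.2]
ee_rot: [180.0, -0.0, 70.0]
force: [0.4, 0.1, -5.1]
gripper_width: 9.8
```

Run:
```python
from h import *
did(.4,.9,26,0,0,0)
print(cur()[0], env.state()['ee_pos'],env.state()['force'])
d=grab('top','t7');s=grab('side','s7')
a=cv2.imread('pics/t7.png')[180:220,165:215]; b=cv2.imread('pics/s7.png')[120:180,205:255]
cv2.imwrite('pics/p7.png',cv2.resize(a,None,fx=14,fy=14,interpolation=cv2.INTER_CUBIC))
cv2.imwrite('pics/p8.png',cv2.resize(b,None,fx=10,fy=10,interpolation=cv2.INTER_CUBIC))
K=cur()[0][:2]+[85.5,-31.1]
f=lambda p:((proj(s,p)+.5-[205,120])*10).round(0)
print(K,f([*K,196]),f([*K,178]),f([*K,175]))
```

```text
[520.30175566 131.51275446 212.976     ] [520.40257767 131.53643013 213.1503794 ] [ 0.37445635  0.07416342 -5.14508965]
[605.80175566 100.41275446] [274. 167.] [276. 212.] [277. 220.]
```

View pics/p7.png

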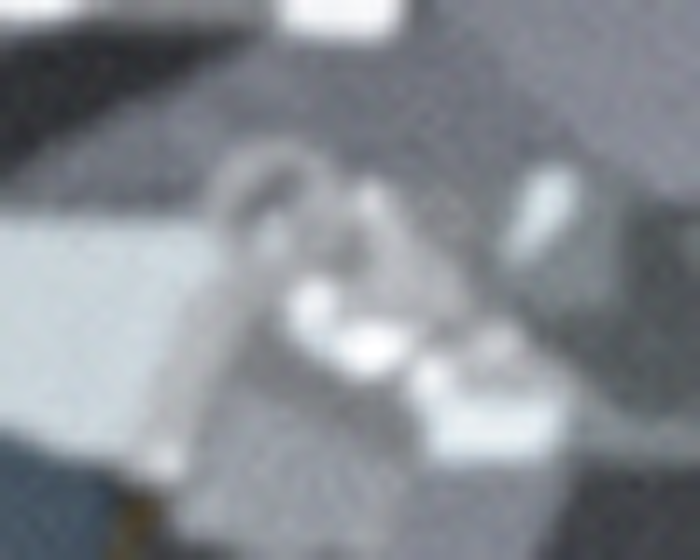

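View pics/p8.png

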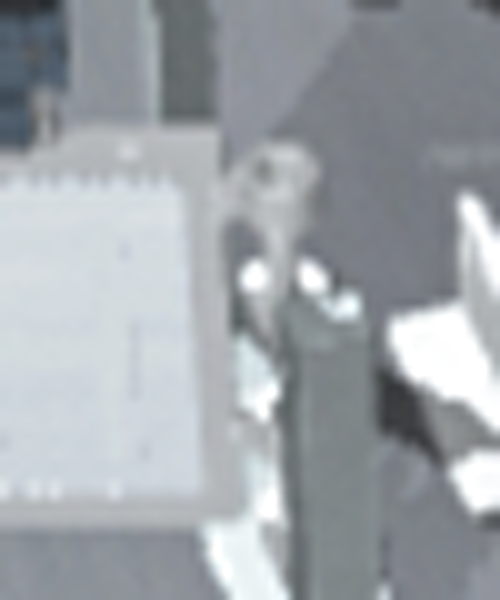

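Emit:
{"fn": "drive_tool", "kwargs": {
  "series": [
    [1,[0,0,1.5],[0,0,0]],
    [1,[0,0,3],[0,0,0]],
    [1,[0,0,4.5],[0,0,0]],
    [1,[0,0,6],[0,0,0]],
    [1,[0,0,7],[0,0,0]]
  ]
}}

```text
time_s: 10.8
ee_pos: [520.2, 131.5, 205.7]
ee_rot: [-180.0, 0.0, 70.0]
force: [-0.8, 0.8, -5.6]
gripper_width: 9.8
```

Emit:
{"fn": "drive_tool", "kwargs": {
  "series": [
    [1,[0,0,1],[0,0,0]],
    [1,[0,0,2],[0,0,0]],
    [1,[0,0,3],[0,0,0]],
    [1,[0,0,4],[0,0,0]],
    [1,[0,0,5],[0,0,0]]
  ]
}}

```text
time_s: 11.3
ee_pos: [520.3, 131.5, 200.9]
ee_rot: [180.0, -0.0, 70.0]
force: [-0.1, 0.8, -4.6]
gripper_width: 9.7
```

Emit:
{"fn": "drive_tool", "kwargs": {
  "series": [
    [1,[0,0,1.2],[0,0,0]],
    [1,[0,0,2.4],[0,0,0]],
    [1,[0,0,3.6],[0,0,0]],
    [1,[0,0,4.8],[0,0,0]],
    [1,[0,0,6],[0,0,0]]
  ]
}}

```text
time_s: 11.8
ee_pos: [520.3, 131.5, 194.8]
ee_rot: [180.0, -0.0, 70.0]
force: [0.3, -0.3, -4.4]
gripper_width: 10.0
```

Emit:
{"fn": "drive_tool", "kwargs": {
  "series": [
    [1,[0,0,1.2],[0,0,0]],
    [1,[0,0,2.4],[0,0,0]],
    [1,[0,0,3.6],[0,0,0]],
    [1,[0,0,4.8],[0,0,0]],
    [1,[0,0,6],[0,0,0]]
  ]
}}

```text
time_s: 12.3
ee_pos: [520.3, 131.5, 188.9]
ee_rot: [-180.0, -0.0, 70.0]
force: [0.3, -0.3, -6.1]
gripper_width: 9.7
```

Run:
```python
from h import *
did(0,0,24,0,0,0)
print(cur()[0], env.state()['ee_pos'],env.state()['force'])
d=grab('top','t8');s=grab('side','s8')
a=cv2.imread('pics/t8.png')[170:230,145:215]; b=cv2.imread('pics/s8.png')[110:190,180:250]
cv2.imwrite('pics/p9.png',np.hstack([cv2.resize(i,(390,400),interpolation=cv2.INTER_CUBIC) for i in (a,b)]))
```

```text
[520.30175566 131.51275446 188.976     ] [520.27080594 131.51748689 188.8567815 ] [ 0.2870785  -0.30521468 -6.09126255]
```

View pics/p9.png

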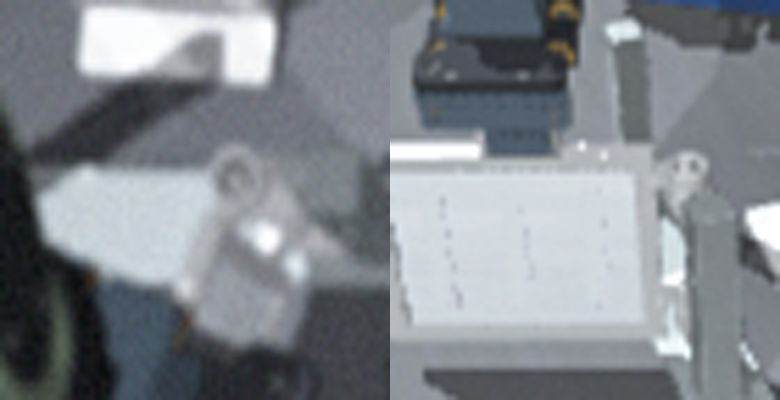

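Emit:
{"fn": "drive_tool", "kwargs": {
  "series": [
    [1,[0,0,0.6],[0,0,0]],
    [1,[0,0,1.2],[0,0,0]],
    [1,[0,0,1.8],[0,0,0]],
    [1,[0,0,2.4],[0,0,0]],
    [1,[0,0,3],[0,0,0]]
  ]
}}

```text
time_s: 12.9
ee_pos: [520.3, 131.5, 185.9]
ee_rot: [-180.0, -0.0, 70.0]
force: [0.0, -1.7, -5.3]
gripper_width: 10.0
```

Emit:
{"fn": "drive_tool", "kwargs": {
  "series": [
    [1,[0,0,0.4],[0,0,0]],
    [1,[0,0,0.8],[0,0,0]],
    [1,[0,0,1.2],[0,0,0]],
    [1,[0,0,1.2],[0,0,0]],
    [1,[0,0,1.2],[0,0,0]]
  ]
}}

```text
time_s: 13.4
ee_pos: [520.3, 131.5, 184.9]
ee_rot: [180.0, -0.0, 70.0]
force: [-0.3, -1.2, -4.6]
gripper_width: 9.9
```

Emit:
{"fn": "drive_tool", "kwargs": {
  "series": [
    [1,[0,0,0.4],[0,0,0]],
    [1,[0,0,0.8],[0,0,0]],
    [1,[0,0,1],[0,0,0]],
    [1,[0,0,1],[0,0,0]],
    [1,[0,0,1],[0,0,0]]
  ]
}}

```text
time_s: 13.9
ee_pos: [520.3, 131.6, 184.6]
ee_rot: [180.0, -0.0, 70.0]
force: [-4.2, 1.0, 6.6]
gripper_width: 9.9
```

Emit:
{"fn": "drive_tool", "kwargs": {
  "series": [
    [1,[0,0,0.3],[0,0,0]],
    [1,[0,0,0.6],[0,0,0]],
    [1,[0,0,0.8],[0,0,0]],
    [1,[0,0,0.8],[0,0,0]],
    [1,[0,0,0.8],[0,0,0]]
  ]
}}

```text
time_s: 14.4
ee_pos: [520.3, 131.7, 184.5]
ee_rot: [179.9, -0.1, 70.0]
force: [-5.6, 0.2, 9.2]
gripper_width: 9.5
```

Emit:
{"fn": "drive_tool", "kwargs": {
  "series": [
    [1,[0,0,-0.7],[0,0,0]],
    [1,[0,0,-1.4],[0,0,0]],
    [1,[0,0,-1.4],[0,0,0]],
    [1,[0,0,-1.4],[0,0,0]],
    [1,[0,0,-1.4],[0,0,0]]
  ],
  "squeeze": 15
}}

```text
time_s: 14.9
ee_pos: [520.3, 131.7, 184.2]
ee_rot: [-180.0, -0.0, 70.0]
force: [-3.1, 1.2, 2.2]
gripper_width: 10.0
```

Emit:
{"fn": "drive_tool", "kwargs": {
  "series": [
    [0.88,[0,0,0],[0,0,0]],
    [0.85,[0,0,0],[0,0,0]],
    [0.75,[0,0,0],[0,0,0]],
    [0.65,[0,0,0],[0,0,0]],
    [0.6,[0,0,0],[0,0,0]]
  ]
}}

```text
time_s: 15.4
ee_pos: [520.4, 131.5, 184.3]
ee_rot: [180.0, -0.0, 70.0]
force: [0.2, -0.2, -0.9]
gripper_width: 34.3
```

Run:
```python
from h import *
did(0,0,4.6,0,0,0)
print(cur()[0], env.state()['ee_pos'],env.state()['force'])
d=grab('top','t9');s=grab('side','s9')
a=cv2.imread('pics/t9.png')[170:230,145:215]; b=cv2.imread('pics/s9.png')[110:190,160:250]
cv2.imwrite('pics/p10.png',np.hstack([cv2.resize(i,(390,400),interpolation=cv2.INTER_CUBIC) for i in (a,b)]))
```

```text
[520.30175566 131.51275446 184.376     ] [520.44760738 131.48062986 184.32745999] [ 0.1556806  -0.17817839 -0.8781899 ]
```

View pics/p10.png

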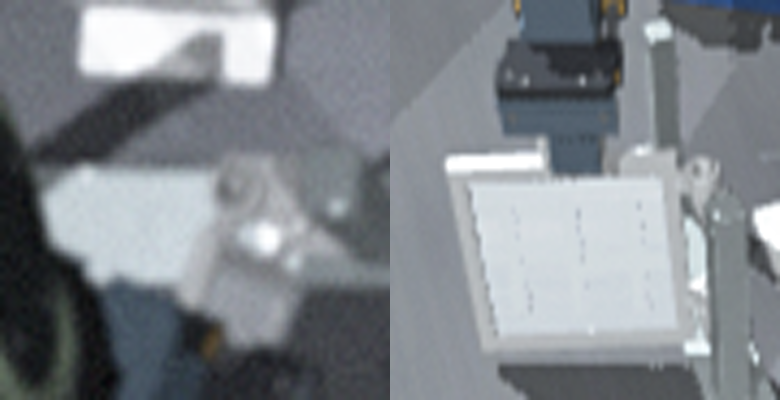

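Emit:
{"fn": "drive_tool", "kwargs": {
  "series": [
    [0.4,[0,0,0],[0,0,0]],
    [0.4,[0,0,-5],[0,0,0]],
    [0.4,[0,0,-25],[0,0,0]],
    [0.4,[0,0,-50],[0,0,0]],
    [0.4,[0,0,-70],[0,0,0]]
  ]
}}

```text
time_s: 16.0
ee_pos: [520.6, 131.6, 256.0]
ee_rot: [179.9, -0.0, 70.0]
force: [-0.1, -0.6, 0.1]
gripper_width: 54.8
```

Run:
```python
from h import *
did(0,0,-70,0,0,0)
print(cur()[0], env.state()['ee_pos'],env.state()['force'])
d=grab('top','t10');s=grab('side','s10')
a=cv2.imread('pics/t10.png')[160:260,110:230]; b=cv2.imread('pics/s10.png')[100:200,150:270]
cv2.imwrite('pics/p11.png',np.vstack([cv2.resize(i,None,fx=3,fy=3,interpolation=cv2.INTER_CUBIC) for i in (a,b)]))
```

```text
[520.30175566 131.51275446 254.376     ] [520.55646626 131.57096212 255.99252391] [-0.09811169 -0.55263258  0.07735748]
```

View pics/p11.png

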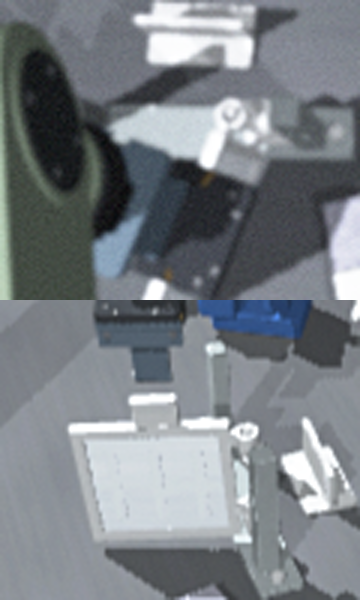

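Run:
```python
from h import *
to([468.7,104.0,254.4],70)
```

```text
cmd [520.3 131.5 254.4] 70.02 dist 58.5 shift [-43.5 -39.1  -0. ] turn [-0. -0.  0.]
```

Emit:
{"fn": "drive_tool", "kwargs": {
  "series": [
    [0.6,[-6,-5,-3],[0,0,0]],
    [0.8,[-18,-16,-3],[0,0,0]],
    [1,[-30,-27,0],[0,0,0]],
    [1,[-40,-36,0],[0,0,0]],
    [1,[-43.5,-39,0],[0,0,0]]
  ]
}}

```text
time_s: 16.6
ee_pos: [466.9, 103.2, 253.7]
ee_rot: [-179.9, 0.1, 70.0]
force: [-0.4, -0.7, 0.0]
gripper_width: 17.7
```

Emit:
{"fn": "drive_tool", "kwargs": {
  "series": [
    [1,[0,0,0],[0,0,0]],
    [1,[0,0,0],[0,0,0]],
    [1,[0,0,0],[0,0,0]],
    [1,[0,0,0],[0,0,0]],
    [1,[0,0,0],[0,0,0]]
  ]
}}

```text
time_s: 17.1
ee_pos: [469.1, 104.1, 254.2]
ee_rot: [-180.0, -0.0, 70.0]
force: [0.1, 0.1, 0.8]
gripper_width: 0.6
```

Run:
```python
from h import *
did(-43.5,-39,0,0,0,0)
print(cur()[0], env.state()['ee_pos'],env.state()['gripper_width'])
d=grab('top','t11');s=grab('side','s11')
a=cv2.imread('pics/t11.png')[160:280,110:230]; b=cv2.imread('pics/s11.png')[90:210,140:260]
cv2.imwrite('pics/p12.png',np.hstack([cv2.resize(i,None,fx=3.2,fy=3.2,interpolation=cv2.INTER_CUBIC) for i in (a,b)]))
```

```text
[468.78309179 103.96139745 254.376     ] [469.05812225 104.11259729 254.22087162] 0.607189804913109
```

View pics/p12.png

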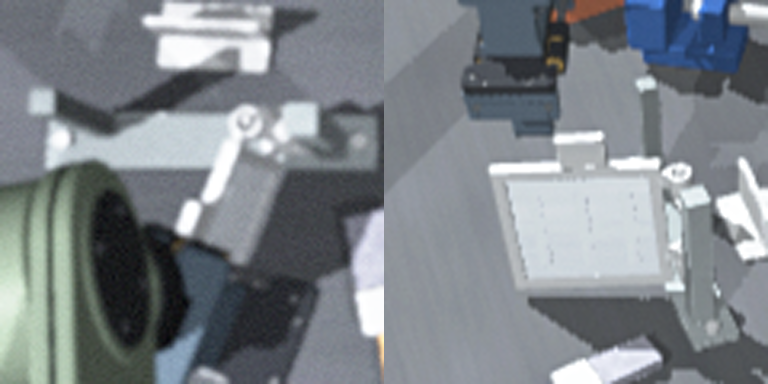

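Emit:
{"fn": "drive_tool", "kwargs": {
  "series": [
    [1,[0,0,15],[0,0,0]],
    [1,[0,0,45],[0,0,0]],
    [1,[0,0,75],[0,0,0]],
    [1,[0,0,95],[0,0,0]],
    [1,[0,0,104],[0,0,0]]
  ]
}}

```text
time_s: 17.7
ee_pos: [467.7, 103.8, 148.5]
ee_rot: [-179.8, 0.1, 70.0]
force: [-0.1, 0.2, 1.9]
gripper_width: 0.2
```

Run:
```python
from h import *
did(0,0,104,0,0,0)
print(cur()[0], env.state()['ee_pos'],env.state()['force'])
d=load('t11')
A=lambda x,y:(110+(x+.5)/3.2-.5,160+(y+.5)/3.2-.5)
k=toz(d,*A(245,123),168);q=toz(d,*A(216,186),180);print(k,q,np.degrees(np.arctan2((q-k)[1],(q-k)[0])))
H=np.array([605.8,100.4])
def pose(th,gap,rho=130):
    t=np.radians(th);s=18.5+gap
    return np.array([*(H+rho*np.array([np.cos(t),np.sin(t)])-s*np.array([np.sin(t),-np.cos(t)])),150.376])
c,r=cur()
# plan: list rows per call of (theta,gap)
plan=[[(160,22),(160,17),(160,11),(160,6),(160,3)],[(160,2),(160,1),(160,0),(159,0),(157.5,0)],
 [(155.5,0),(153.5,0),(151.5,0),(149.5,0),(147.5,0)],[(145.5,0),(143.5,0),(141.5,0),(139.5,0),(137.5,0)]]
for call in plan:
    for th,g in call:
        dd=r.inv().apply(pose(th,g)-c); rv=(r.inv()*R.from_euler('xyz',[180,0,th-90],degrees=True)).as_rotvec()
        print([1,dd.round(1).tolist(),[0,0,round(rv[2],3)]])
    print()
    c=c+r.apply(dd.round(1)); r=r*R.from_rotvec([0,0,round(rv[2],3)])
```

```text
[468.78309179 103.96139745 150.376     ] [467.65564448 103.78316495 148.48613929] [-0.08047236  0.15493837  1.91687886]
[600.81105781 102.00731681 168.        ] [551.13464805 118.88954301 180.        ] 161.22998283706488
[1, [3.0, -0.0, 0.0], [0, 0, np.float64(0.0)]]
[1, [8.0, -0.0, 0.0], [0, 0, np.float64(0.0)]]
[1, [14.0, -0.0, 0.0], [0, 0, np.float64(0.0)]]
[1, [19.0, -0.0, 0.0], [0, 0, np.float64(0.0)]]
[1, [22.0, -0.0, 0.0], [0, 0, np.float64(0.0)]]

[1, [1.0, -0.0, 0.0], [0, 0, np.float64(0.0)]]
[1, [2.0, -0.0, 0.0], [0, 0, np.float64(0.0)]]
[1, [3.0, -0.0, 0.0], [0, 0, np.float64(0.0)]]
[1, [5.3, -0.3, -0.0], [0, 0, np.float64(0.018)]]
[1, [8.7, -0.7, -0.0], [0, 0, np.float64(0.044)]]

[1, [4.6, -0.6, -0.0], [0, 0, np.float64(0.035)]]
[1, [9.1, -1.0, -0.0], [0, 0, np.float64(0.07)]]
[1, [13.7, -1.2, 0.0], [0, 0, np.float64(0.105)]]
[1, [18.3, -1.3, 0.0], [0, 0, np.float64(0.14)]]
[1, [22.9, -1.2, 0.0], [0, 0, np.float64(0.174)]]

[1, [4.5, -0.6, 0.0], [0, 0, np.float64(0.035)]]
[1, [9.1, -1.0, 0.0], [0, 0, np.float64(0.07)]]
[1, [13.6, -1.3, 0.0], [0, 0, np.float64(0.105)]]
[1, [18.2, -1.3, 0.0], [0, 0, np.float64(0.14)]]
[1, [22.8, -1.3, 0.0], [0, 0, np.float64(0.175)]]
```

Emit:
{"fn": "drive_tool", "kwargs": {
  "series": [
    [1,[3,0,0],[0,0,0]],
    [1,[8,0,0],[0,0,0]],
    [1,[14,0,0],[0,0,0]],
    [1,[18,0,0],[0,0,0]],
    [1,[20,0,0],[0,0,0]]
  ]
}}

```text
time_s: 18.2
ee_pos: [476.2, 123.4, 151.0]
ee_rot: [179.9, -0.1, 70.1]
force: [-0.8, -0.0, 0.1]
gripper_width: 0.7
```

Emit:
{"fn": "drive_tool", "kwargs": {
  "series": [
    [1,[1,0,0],[0,0,0]],
    [1,[2.5,0,0],[0,0,0]],
    [1,[4.8,-0.1,0],[0,0,0.01]],
    [1,[7.3,-0.3,0],[0,0,0.025]],
    [1,[10.7,-0.7,0],[0,0,0.044]]
  ]
}}

```text
time_s: 18.7
ee_pos: [478.7, 133.1, 150.4]
ee_rot: [180.0, 0.0, 67.4]
force: [0.1, -0.6, 0.3]
gripper_width: 0.6
```

Run:
```python
from h import *
did(20,0,0,0,0,0);did(10.7,-.7,0,0,0,.044)
print(cur()[0], env.state()['ee_pos'],env.state()['force'])
d=grab('top','t12');s=grab('side','s12')
a=cv2.imread('pics/t12.png')[160:280,110:230]; b=cv2.imread('pics/s12.png')[90:210,140:260]
cv2.imwrite('pics/p13.png',np.hstack([cv2.resize(i,None,fx=3.2,fy=3.2,interpolation=cv2.INTER_CUBIC) for i in (a,b)]))
```

```text
[478.61769563 133.05195549 150.376     ] [478.66304382 133.11640582 150.36221232] [ 0.12075811 -0.6230526   0.2939363 ]
```

View pics/p13.png

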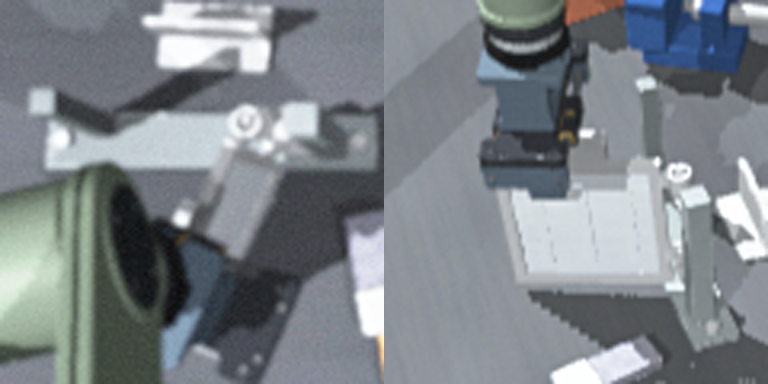

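Emit:
{"fn": "drive_tool", "kwargs": {
  "series": [
    [1,[4.5,-0.6,0],[0,0,0.035]],
    [1,[9.1,-1.0,0],[0,0,0.07]],
    [1,[13.7,-1.2,0],[0,0,0.105]],
    [1,[18.2,-1.3,0],[0,0,0.14]],
    [1,[22.8,-1.3,0],[0,0,0.175]]
  ]
}}

```text
time_s: 19.3
ee_pos: [486.2, 154.7, 150.3]
ee_rot: [-180.0, 0.0, 57.4]
force: [0.7, 0.6, 0.6]
gripper_width: 0.8
```

Emit:
{"fn": "drive_tool", "kwargs": {
  "series": [
    [1,[4.5,-0.6,0],[0,0,0.035]],
    [1,[9.1,-1.0,0],[0,0,0.07]],
    [1,[13.7,-1.2,0],[0,0,0.105]],
    [1,[18.2,-1.3,0],[0,0,0.14]],
    [1,[22.8,-1.3,0],[0,0,0.175]]
  ]
}}

```text
time_s: 19.8
ee_pos: [497.3, 174.6, 150.3]
ee_rot: [180.0, 0.0, 47.4]
force: [-0.5, 0.2, -0.0]
gripper_width: 0.5
```

Run:
```python
from h import *
did(22.8,-1.3,0,0,0,.175);did(22.8,-1.3,0,0,0,.175)
print(cur()[0], env.state()['ee_pos'],env.state()['force'])
d=grab('top','t13');s=grab('side','s13')
a=cv2.imread('pics/t13.png')[160:280,110:230]; b=cv2.imread('pics/s13.png')[90:210,140:260]
cv2.imwrite('pics/p14.png',np.hstack([cv2.resize(i,None,fx=3.2,fy=3.2,interpolation=cv2.INTER_CUBIC) for i in (a,b)]))
```

```text
[497.30949755 174.53454708 150.376     ] [497.32856045 174.56472696 150.31224357] [-0.51694828  0.24689007 -0.02837493]
```

View pics/p14.png

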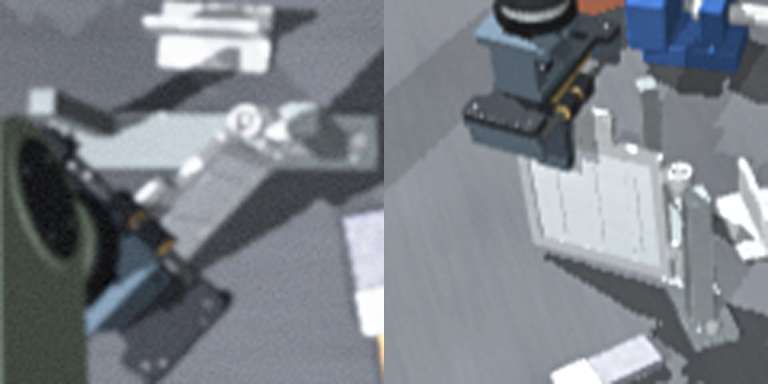

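Emit:
{"fn": "drive_tool", "kwargs": {
  "series": [
    [1,[4.5,-0.6,0],[0,0,0.035]],
    [1,[9.1,-1.0,0],[0,0,0.07]],
    [1,[13.7,-1.2,0],[0,0,0.105]],
    [1,[18.2,-1.3,0],[0,0,0.14]],
    [1,[22.8,-1.3,0],[0,0,0.175]]
  ]
}}

```text
time_s: 20.4
ee_pos: [511.6, 192.0, 150.3]
ee_rot: [-180.0, 0.0, 37.4]
force: [-0.2, -0.1, -0.1]
gripper_width: 0.7
```

Emit:
{"fn": "drive_tool", "kwargs": {
  "series": [
    [1,[4.5,-0.6,0],[0,0,0.035]],
    [1,[9.1,-1.0,0],[0,0,0.07]],
    [1,[13.7,-1.2,0],[0,0,0.105]],
    [1,[18.2,-1.3,0],[0,0,0.14]],
    [1,[22.8,-1.3,0],[0,0,0.175]]
  ]
}}

```text
time_s: 20.9
ee_pos: [528.9, 206.8, 150.3]
ee_rot: [180.0, 0.0, 27.3]
force: [0.8, 0.1, -0.2]
gripper_width: 0.3
```

Run:
```python
from h import *
did(22.8,-1.3,0,0,0,.175);did(22.8,-1.3,0,0,0,.175)
print(cur()[0], env.state()['ee_pos'],env.state()['force'])
d=grab('top','t14');s=grab('side','s14')
a=cv2.imread('pics/t14.png')[160:280,110:230]; b=cv2.imread('pics/s14.png')[90:210,140:260]
cv2.imwrite('pics/p15.png',np.hstack([cv2.resize(i,None,fx=3.2,fy=3.2,interpolation=cv2.INTER_CUBIC) for i in (a,b)]))
H=np.array([605.8,100.4])
def pose(th,gap,rho=130):
    t=np.radians(th);s=18.5+gap
    return np.array([*(H+rho*np.array([np.cos(t),np.sin(t)])-s*np.array([np.sin(t),-np.cos(t)])),150.376])
c,r=cur(); print(c,r.as_euler('xyz',degrees=True),pose(117.4,0))
for call in [[115.5,113.5,111.5,109.5,107.5],[106,104.7,103.5,102.5,101.5],[100.6,99.7,98.8,97.9,97],[96.4,95.8,95.2,94.6,94],[93.5,93,92.5,92,91.5],[91,90.5,90,89.5,89]]:
    for th in call:
        dd=r.inv().apply(pose(th,0)-c); rv=(r.inv()*R.from_euler('xyz',[180,0,th-90],degrees=True)).as_rotvec()
        print([1,dd.round(1).tolist(),[0,0,float(round(rv[2],3))]],end=', ')
    print()
    c=c+r.apply(dd.round(1)); r=r*R.from_rotvec([0,0,round(rv[2],3)])
```

```text
[529.09235592 207.09278378 150.376     ] [528.90000192 206.84733119 150.25579761] [ 0.76543217  0.13511622 -0.1899407 ]
[529.09235592 207.09278378 150.376     ] [1.80000000e+02 1.27222187e-14 2.73869679e+01] [529.54944335 207.30230405 150.376     ]
[1, [4.8, -0.5, 0.0], [0, 0, 0.033]], [1, [9.4, -0.9, 0.0], [0, 0, 0.068]], [1, [14.0, -1.2, 0.0], [0, 0, 0.103]], [1, [18.5, -1.3, 0.0], [0, 0, 0.138]], [1, [23.1, -1.2, 0.0], [0, 0, 0.173]], 
[1, [3.4, -0.5, 0.0], [0, 0, 0.026]], [1, [6.4, -0.8, 0.0], [0, 0, 0.048]], [1, [9.1, -1.0, 0.0], [0, 0, 0.069]], [1, [11.4, -1.2, 0.0], [0, 0, 0.087]], [1, [13.7, -1.3, 0.0], [0, 0, 0.104]], 
[1, [2.1, -0.2, 0.0], [0, 0, 0.016]], [1, [4.1, -0.5, 0.0], [0, 0, 0.032]], [1, [6.2, -0.7, 0.0], [0, 0, 0.047]], [1, [8.2, -0.9, 0.0], [0, 0, 0.063]], [1, [10.3, -1.0, 0.0], [0, 0, 0.079]], 
[1, [1.3, -0.2, 0.0], [0, 0, 0.01]], [1, [2.7, -0.4, 0.0], [0, 0, 0.021]], [1, [4.1, -0.5, 0.0], [0, 0, 0.031]], [1, [5.4, -0.7, 0.0], [0, 0, 0.042]], [1, [6.8, -0.8, 0.0], [0, 0, 0.052]], 
[1, [1.1, -0.2, 0.0], [0, 0, 0.009]], [1, [2.3, -0.3, 0.0], [0, 0, 0.018]], [1, [3.4, -0.4, 0.0], [0, 0, 0.026]], [1, [4.6, -0.6, 0.0], [0, 0, 0.035]], [1, [5.7, -0.7, 0.0], [0, 0, 0.044]], 
[1, [1.1, -0.1, 0.0], [0, 0, 0.009]], [1, [2.3, -0.3, 0.0], [0, 0, 0.017]], [1, [3.4, -0.4, 0.0], [0, 0, 0.026]], [1, [4.5, -0.5, 0.0], [0, 0, 0.035]], [1, [5.7, -0.7, 0.0], [0, 0, 0.043]],
```

View pics/p15.png

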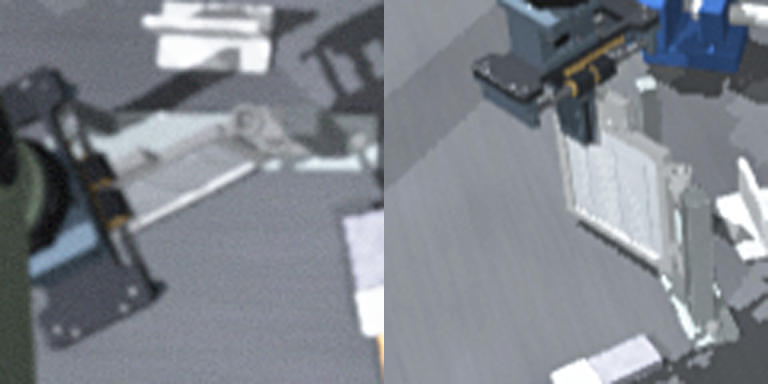

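Emit:
{"fn": "drive_tool", "kwargs": {
  "series": [
    [1,[4.2,-0.5,0],[0,0,0.031]],
    [1,[8,-0.8,0],[0,0,0.06]],
    [1,[11.5,-1.0,0],[0,0,0.086]],
    [1,[14.5,-1.2,0],[0,0,0.11]],
    [1,[17.5,-1.3,0],[0,0,0.133]]
  ]
}}

```text
time_s: 21.5
ee_pos: [544.0, 216.2, 150.3]
ee_rot: [180.0, 0.0, 19.7]
force: [-0.6, 0.6, 0.4]
gripper_width: 0.3
```

Emit:
{"fn": "drive_tool", "kwargs": {
  "series": [
    [1,[2.5,-0.3,0],[0,0,0.019]],
    [1,[4.8,-0.6,0],[0,0,0.037]],
    [1,[7,-0.8,0],[0,0,0.054]],
    [1,[9,-1.0,0],[0,0,0.07]],
    [1,[11,-1.1,0],[0,0,0.085]]
  ]
}}

```text
time_s: 22.0
ee_pos: [554.1, 221.1, 150.3]
ee_rot: [-180.0, 0.0, 14.8]
force: [-0.3, 0.2, 0.3]
gripper_width: 0.9
```

Run:
```python
from h import *
did(17.5,-1.3,0,0,0,.133);did(11,-1.1,0,0,0,.085)
H=np.array([605.8,100.4])
c,r=cur();th=90+r.as_euler('xyz',degrees=True)[2];t=np.radians(th);w=c[:2]-H
print(c,env.state()['force'],th,'rho',w@[np.cos(t),np.sin(t)],'s',-w@[np.sin(t),-np.cos(t)])
s=grab('side','s15');crop('s15',140,80,270,210,4,'p16')
```

```text
[554.01280741 221.0523162  150.376     ] [-0.26677488  0.22056301  0.34347763] 104.89648801470837 rho 129.910531544181 s 19.030200065730757
```

View pics/p16.png

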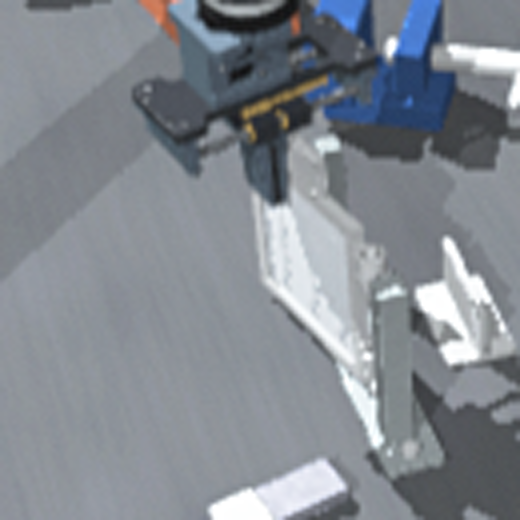

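Emit:
{"fn": "drive_tool", "kwargs": {
  "series": [
    [1,[2,-0.2,0],[0,0,0.015]],
    [1,[4,-0.5,0],[0,0,0.031]],
    [1,[6,-0.7,0],[0,0,0.046]],
    [1,[8,-0.9,0],[0,0,0.061]],
    [1,[10,-1.0,0],[0,0,0.077]]
  ]
}}

```text
time_s: 22.55
ee_pos: [563.6, 224.7, 150.4]
ee_rot: [-180.0, -0.0, 10.4]
force: [-0.1, -0.5, -0.5]
gripper_width: 0.7
```

Emit:
{"fn": "drive_tool", "kwargs": {
  "series": [
    [1,[1.6,-0.2,0],[0,0,0.012]],
    [1,[3.1,-0.4,0],[0,0,0.024]],
    [1,[4.5,-0.5,0],[0,0,0.035]],
    [1,[5.8,-0.7,0],[0,0,0.045]],
    [1,[7,-0.8,0],[0,0,0.054]]
  ]
}}

```text
time_s: 23.05
ee_pos: [570.2, 226.7, 150.3]
ee_rot: [-180.0, 0.0, 7.3]
force: [0.8, -0.7, 0.6]
gripper_width: 0.4
```

Emit:
{"fn": "drive_tool", "kwargs": {
  "series": [
    [1,[1.1,-0.1,0],[0,0,0.009]],
    [1,[2.1,-0.3,0],[0,0,0.017]],
    [1,[3.1,-0.4,0],[0,0,0.025]],
    [1,[4.1,-0.5,0],[0,0,0.032]],
    [1,[5,-0.6,0],[0,0,0.039]]
  ]
}}

```text
time_s: 23.55
ee_pos: [575.1, 227.9, 150.3]
ee_rot: [-180.0, -0.0, 5.1]
force: [-0.5, -0.6, 0.0]
gripper_width: 0.4
```

Run:
```python
from h import *
did(10,-1,0,0,0,.077);did(7,-.8,0,0,0,.054);did(5,-.6,0,0,0,.039)
H=np.array([605.8,100.4])
c,r=cur();th=90+r.as_euler('xyz',degrees=True)[2];t=np.radians(th);w=c[:2]-H
print(c,env.state()['force'],th,'rho',w@[np.cos(t),np.sin(t)],'s',-w@[np.sin(t),-np.cos(t)])
s=grab('side','s16');crop('s16',140,80,270,210,4,'p17')
grab('top','t16');crop('t16',110,160,230,280,4,'p18')
```

```text
[575.03847677 227.88809053 150.376     ] [-0.52057878 -0.55705112  0.04006813] 95.15620549748436 rho 129.73677446942793 s 19.179517444667518
```

View pics/p17.png

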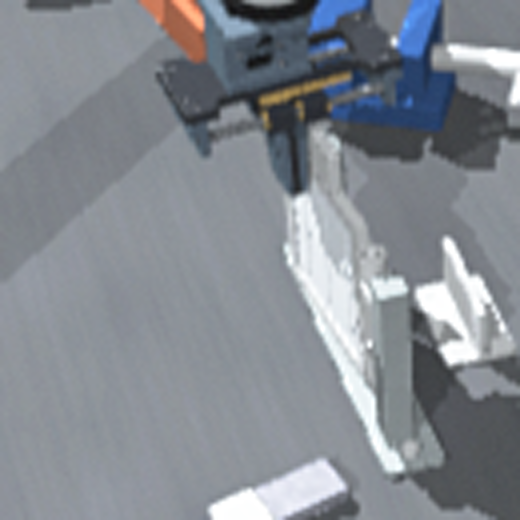

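View pics/p18.png

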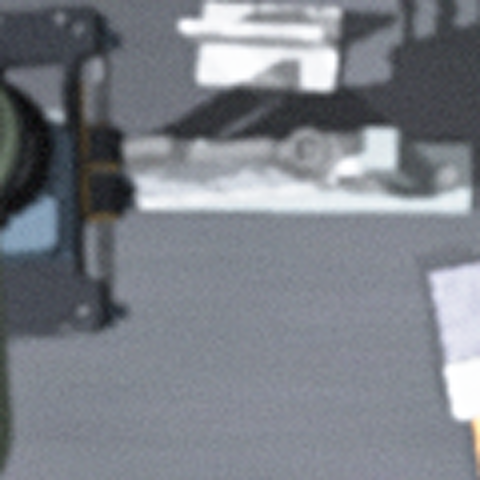

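Emit:
{"fn": "drive_tool", "kwargs": {
  "series": [
    [1,[0.9,-0.1,0],[0,0,0.007]],
    [1,[1.8,-0.2,0],[0,0,0.014]],
    [1,[2.7,-0.3,0],[0,0,0.021]],
    [1,[3.6,-0.4,0],[0,0,0.028]],
    [1,[4.5,-0.5,0],[0,0,0.035]]
  ]
}}

```text
time_s: 24.15
ee_pos: [579.6, 228.8, 150.3]
ee_rot: [-180.0, -0.0, 3.1]
force: [-0.7, -0.5, 0.2]
gripper_width: 0.3
```

Emit:
{"fn": "drive_tool", "kwargs": {
  "series": [
    [1,[0.7,0,0],[0,0,0.006]],
    [1,[1.4,0,0],[0,0,0.011]],
    [1,[2.1,0,0],[0,0,0.016]],
    [1,[2.8,0,0],[0,0,0.022]],
    [1,[3.5,0,0],[0,0,0.027]]
  ]
}}

```text
time_s: 24.65
ee_pos: [583.0, 229.0, 150.4]
ee_rot: [-180.0, -0.0, 1.6]
force: [-0.7, -0.2, 0.1]
gripper_width: 0.7
```

Emit:
{"fn": "drive_tool", "kwargs": {
  "series": [
    [1,[0.5,0,0],[0,0,0.004]],
    [1,[1.0,0,0],[0,0,0.008]],
    [1,[1.5,0,0],[0,0,0.012]],
    [1,[2.0,0,0],[0,0,0.015]],
    [1,[2.4,0,0],[0,0,0.018]]
  ]
}}

```text
time_s: 25.15
ee_pos: [585.4, 229.1, 150.3]
ee_rot: [-180.0, -0.0, 0.6]
force: [-0.4, 0.3, 0.3]
gripper_width: 0.3
```

Not yet in contact with the stop; continuing slowly until the force rises.

Emit:
{"fn": "drive_tool", "kwargs": {
  "series": [
    [1,[0.4,0,0],[0,0,0.003]],
    [1,[0.8,0,0],[0,0,0.006]],
    [1,[1.2,0,0],[0,0,0.01]],
    [1,[1.6,0,0],[0,0,0.01]],
    [1,[2.0,0,0],[0,0,0.01]]
  ]
}}

```text
time_s: 25.65
ee_pos: [587.4, 229.1, 150.3]
ee_rot: [-180.0, 0.0, -0.0]
force: [-0.8, 0.8, -0.4]
gripper_width: 0.5
```

Emit:
{"fn": "drive_tool", "kwargs": {
  "series": [
    [1,[0.3,0,0],[0,0,0]],
    [1,[0.6,0,0],[0,0,0]],
    [1,[0.9,0,0],[0,0,0]],
    [1,[1.2,0,0],[0,0,0]],
    [1,[1.5,0,0],[0,0,0]]
  ]
}}

```text
time_s: 26.15
ee_pos: [587.7, 229.1, 150.3]
ee_rot: [180.0, 0.1, -0.0]
force: [-6.1, -0.2, 2.7]
gripper_width: 0.7
```

Emit:
{"fn": "drive_tool", "kwargs": {
  "series": [
    [1,[-1,0,0],[0,0,0]],
    [1,[-3,0,0],[0,0,0]],
    [1,[-8,0,0],[0,0,0]],
    [1,[-20,0,0],[0,0,0]],
    [1,[-40,0,0],[0,0,0]]
  ]
}}

```text
time_s: 26.65
ee_pos: [548.8, 229.0, 150.2]
ee_rot: [-180.0, -0.1, -0.0]
force: [0.5, -0.1, 0.0]
gripper_width: 0.6
```

Emit:
{"fn": "drive_tool", "kwargs": {
  "series": [
    [1,[-30,0,-10],[0,0,0]],
    [1,[-60,0,-35],[0,0,0]],
    [1,[-90,0,-70],[0,0,0]],
    [1,[-115,0,-95],[0,0,0]],
    [1,[-130,0,-110],[0,0,0]]
  ]
}}

```text
time_s: 27.15
ee_pos: [417.1, 229.1, 262.7]
ee_rot: [-179.9, -0.2, 0.0]
force: [0.6, 0.5, -0.7]
gripper_width: 0.5
```

Run:
```python
from h import *
print(env.state()['ee_pos'],env.state()['force'])
s=grab('side','s17');crop('s17',190,90,270,210,5,'p19')
grab('top','t17');crop('t17',110,160,230,240,6,'p20')
```

```text
[417.09532204 229.07561334 262.74206601] [ 0.56265696  0.48233926 -0.69941791]
```

View pics/p19.png

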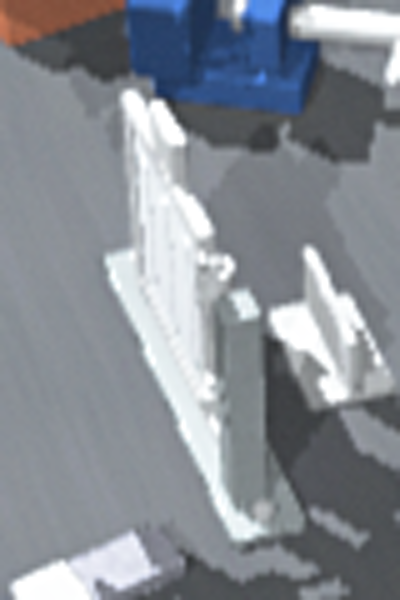

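View pics/p20.png

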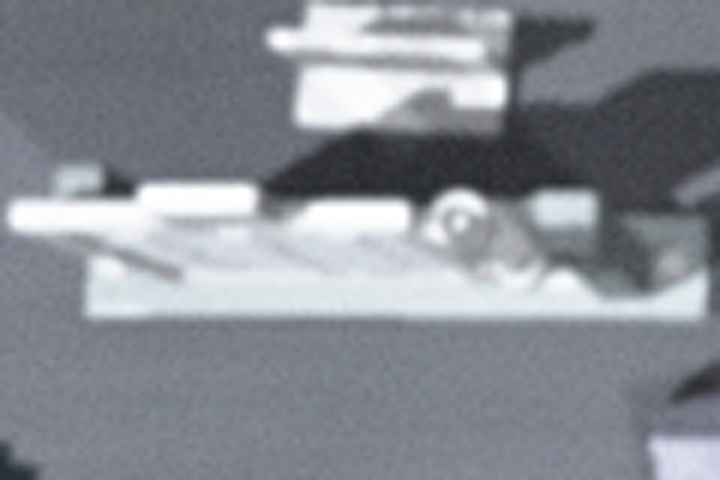

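View pics/t17.png

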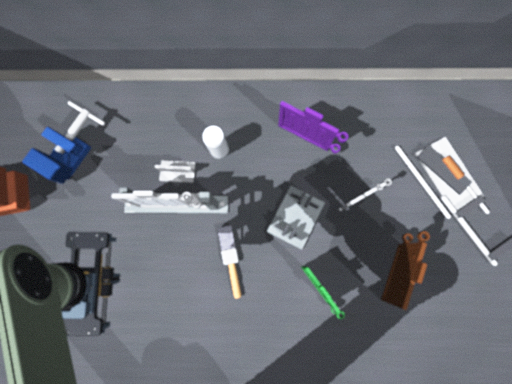

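Run:
```python
from h import *
d=load('t17');A=lambda x,y:(110+(x+.5)/6-.5,160+(y+.5)/6-.5)
k=toz(d,*A(458,222),168);f=toz(d,*A(14,216),180);n=toz(d,*A(400,215),180)
print(k,f,n,'stop',toz(d,*A(79,179),150)); 
for a in(k,n): print(np.degrees(np.arctan2((f-a)[1],(f-a)[0])))
print(np.linalg.norm((f-k)[:2]), env.state()['force'])
```

```text
[604.55156125 102.91668268 168.        ] [603.95751841 281.00526842 180.        ] [605.35820204 123.71274653 180.        ] stop [624.68403284 268.20651704 150.        ]
90.19111848831224
90.51020314332078
178.08957650499886 [ 0.07164198 -0.19090213 -0.2293039 ]
```

```bash
python3 -c "
from h import *
print(env.job_done(), env.state()['time_s'])"
```

```text
the job is handed in; nothing more can be done
the job is handed in; nothing more can be done
```

I lifted the gate out of its stand and hung it on both pins about 70° open. The picked angle in the top view was about 71°. I let go, pushed the gate shut slowly with the closed fingers, then backed the arm clear and handed the job in at about 27 s.

**Seating:** The weight came off the gripper at a tool height of about 184.5 mm, where I expected 185 mm for both knuckles resting on their brackets. The force there rose to about 9 N. I relaxed it before letting go.

**Shutting:** The gripper felt about 6 N when the gate met the stop. In the last top picture the gate lies at 90.2–90.5°, where shut is 90° and the measurement is good to about 0.5°. The upper pin shows through its bore.

**Other checks:** The coupon, brush and can look unmoved in the last top picture, and the arm was touching nothing.

**What I could not confirm:**
- My camera readings of the pin position differed between views by 2–4 mm. I lowered at a compromise position and felt no side force.
- The lower knuckle's seat was not seen directly. It rests on the height and force readings.
- I measured the gate's hinge-to-edge length as 178 mm in the last picture against 182 mm given, which I put down to picking the points by eye.

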